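# Refill the sprung tin tray and zero both portion counters

### The arm

A 6-joint arm with a two-finger parallel gripper is mounted at the origin on the work surface. World frame = base frame: x ahead of the robot, y to its left, z up, the work surface at z = 0. Lengths are in m, angles in rad, forces in N, time in s.
With the tool pointing down it reaches from about 0.275 to 0.725 m from the base axis. Payload 5.6 kg.
Tool frame: the origin (TCP) lies between the finger pads; the fingertips stand 11 mm ahead of it and the grasp point (between the pads) lies 8 mm behind it; y points along the fingers, z is the direction in which the jaws open and shut, and the axes are right-handed (so a half turn about y gives the same grasp; the last joint's range is limited). The gripper opens to 85 mm and grips with 20 to 120 N. Pads are 22 mm wide; open, the fingers measure 114 mm over their backs; the gripper's body (76 mm by 85 mm) begins 54 mm behind the grasp point. The pads swing forward as they close: fully open they stand 13 mm farther back than shut.
Start: joints at [1.544, 0.255, 0.108, 0, -1.424, -0.285], TCP at [0.169, 0.523, 0.242] pointing down, gripper open.
Joint ranges: [-2.95, 2.95], [-1.21, 1.97], [-1.09, 1.5], [-2.87, 1.71], [-2.94, -0.07], [-3.05, 3.05]. Speed limits (rad/s): [2.57, 2.57, 3.14, 3.14, 3.14, 3.14].

### API

Orientations are given as a rotation vector (axis times angle).
In Python, from station import ctrl gives the robot as it stands.
- The arm moves only by the tool arm_command, never from a script. Its argument "series" is a list of rows, each a list of 5 numbers: the shift along the tool's x, y, z in mm, then the turn about the tool's y in degrees, then the finger opening in mm, from 0 to 85.4. A call has 1 to 20 rows; each row is the pose to reach, as a shift and turn from the pose commanded when the call began, along the tool's axes at that moment; what a row does not reach only later rows make up. A row lasts 1/8 s, in which the tool goes at most 62.5 mm and 10.7 degrees, less where a joint would pass 70% of its speed; a pose out of reach is approached as far as the arm can. A call with a gripper value outside its range is refused whole. The fingers move at their own pace and stop on an object; "squeeze" is the grip in N (left out, the last holds). Time passes only in rows, so rows that repeat a pose let the fingers close. It gives the time, the measured TCP pose, the force and the opening at its end, in the units of the state.
- ctrl.get_obs(): the state, without advancing time (a new reading comes with each control period).
- ctrl.snapshot(name): name is "scene" or "top" or "wrist"; returns the picture (400x640x3 uint8, red, green, blue); there is no depth.
- ctrl.camera_params(name): a dict with "camera_matrix" (3x3 intrinsics, pixels), "cam_to_world" (4x4, takes a point from camera to world coordinates); the wrist camera has in their place "T_tool_cam" (4x4, takes a point from camera to tool coordinates, whose origin is the TCP and whose axes are the tool frame's). Camera axes: x right, y up, looking along -z (the intrinsics and any distortion apply to the point x, -y, -z); pixel columns grow to the right and rows downward; lengths in m; the calibration is good to about 2 mm. A picture is of the moment at which its call begins: read the wrist's pose just before it. camera_params takes no time and is no camera call.
- ctrl.close_job(): hands the job in, once; it reports no verdict.
The state is a dict: "t": time; "joints": joint angles; "qvel": joint speeds; "joint_efforts": joint torques, N m; "ee_pos": TCP position; "eef_rot": TCP orientation; "force": force on the tool from outside, world axes, zero at the start; "wrist_torque": the same for the moment, N m; "finger_gap": finger opening in m.
Only numpy, scipy, OpenCV 4.12 (cv2) and the standard library are available. Lean on these libraries where they do the work, as an engineer would, in place of code of your own. Each camera call takes 0.05 s, during which the arm holds its last target. There are 200 camera calls.

### The job

Refill the dispenser tray with all the metal refill tins that stand on the table: for each, press the sprung pusher back and lower the tin upright behind the low front fence, down on the lane floor, so that all stand in one row between fence and pusher, the broad (42 mm) way across the lane. Only when all the tins are in, turn both of the portion counter's reset knobs anticlockwise back to their zero stops and let go. Leave the other kitchen things where they are.

Things in the scene. Friction and masses are not known exactly. Their poses are not given: they have to be found in the camera images.
- tray: Fixed plywood tray; origin on the table under the centre of the foremost loaded tin; x along the lane from fence to pusher, z up. Base 90 wide, x -33 to 215 mm, lane floor 12 above the table. Lane 49 wide between rails 12 high (outer faces 29.5 from the middle). Front fence 6 thick, 18 high above the floor, inner face at x = -17. Rear block x 195 to 215, 57 above the table.
- tray_load (a point): Point on the tray's lane floor (12 mm above the table) where the centre of the underside of the foremost tin stands when it rests against the fence; axes as the tray's.
- pusher (a joint): Travel of the black upright pusher plate along the tray's x, m: 0 = forward (face 5 mm behind the fence), up to 0.15 as it is pressed back. A spring drives it forward, 4.5 N at 0 to 6 N at 0.15; damped (15 N per m/s), it closes at about 0.3 m/s when let go.
- pusher_face (a point): Middle of the pusher plate's front face, 46 mm above the table. The plate is 40 wide, 8 thick and reaches from 14 to 80 mm above the table; axes as the tray's; tins belong on its -x side.
- counter: Fixed grey counter box 250 (its x) x 130, 46 mm high, with two white round dials (50 mm radius, 4 mm thick) on top, centred at x = -60 mm (near, on the robot's side) and x = +60 mm (far); origin on the table under the box's centre, z up. Each dial's zero mark lies in the box's +x direction from that dial's centre.
- tin1_c (a point): Centre of a closed rectangular metal refill tin, 34 thick (its x) x 42 wide (its y) x 56 high (z), 0.11 to 0.18 kg, heavier low down, with a 26 mm round lid on top 3 mm high; stands upright on the table at the start, 28 mm below this point. All tins are alike. May be absent.
- tin2_c (a point): Centre of a closed rectangular metal refill tin, 34 thick (its x) x 42 wide (its y) x 56 high (z), 0.11 to 0.18 kg, heavier low down, with a 26 mm round lid on top 3 mm high; stands upright on the table at the start, 28 mm below this point. All tins are alike. May be absent.
- tin3_c (a point): Centre of a closed rectangular metal refill tin, 34 thick (its x) x 42 wide (its y) x 56 high (z), 0.11 to 0.18 kg, heavier low down, with a 26 mm round lid on top 3 mm high; stands upright on the table at the start, 28 mm below this point. All tins are alike. May be absent.
- tin4_c (a point): Centre of a closed rectangular metal refill tin, 34 thick (its x) x 42 wide (its y) x 56 high (z), 0.11 to 0.18 kg, heavier low down, with a 26 mm round lid on top 3 mm high; stands upright on the table at the start, 28 mm below this point. All tins are alike. May be absent.
- mortar: Broad wooden mortar, 170 across the rim, 85 high; origin under its centre. Not part of the job.
- pestle: Short pale wooden pestle, 125 long, 32 thick, lying along its x. Origin on the table under its middle. Not part of the job.
- bowl: Stainless bowl, 150 across, 55 high; origin under its centre. Not part of the job.
- dish: Small brown ceramic dish, 72 across, 20 high, among the tins; origin under its centre. Not part of the job.
- scoop: Turquoise plastic scoop, bowl 70 x 50 x 30 high with an 85 mm handle towards its -x; origin under its bowl's centre. Not part of the job.
- jar: Small corked amber glass jar, 44 across, 70 high; origin under its centre. Not part of the job.
- knob_near (a joint): Angle of the near dial's reset knob, rad: 0 at the zero stop (pointer against the little steel pin at the zero mark), growing as it turns clockwise seen from above, up to 5.2. Turning it anticlockwise brings it back to 0, where it stops hard. It stays where it is left (friction about 0.03 N m).
- knob_near_grip (a point): On the near knob's axis, 74 mm above the table (24 above the dial face). The black knob has a bar grip 44 long, 13 thick (grip across this), from 56 to 88 mm above the table, on a disc of 22 radius. A flat pointer sticks out under one end of the bar to 42 mm from the axis; the point's x points along the bar to the pointer (at joint 0: the counter's x).
- knob_far (a joint): Angle of the far dial's reset knob, rad: 0 at the zero stop (pointer against the little steel pin at the zero mark), growing as it turns clockwise seen from above, up to 5.2. Turning it anticlockwise brings it back to 0, where it stops hard. It stays where it is left (friction about 0.03 N m).
- knob_far_grip (a point): On the far knob's axis, 74 mm above the table (24 above the dial face). The black knob has a bar grip 44 long, 13 thick (grip across this), from 56 to 88 mm above the table, on a disc of 22 radius. A flat pointer sticks out under one end of the bar to 42 mm from the axis; the point's x points along the bar to the pointer (at joint 0: the counter's x).
There are look-alikes about, which are no part of the job. What is shaped like the part that bears tin4_c but purple is not meant.

How it is judged:
By the outcome, as a careful person would: the job done as asked, in the order asked, and still so for the second after the job is handed in, with the robot touching nothing.
Of tin1, tin2, tin3, tin4 only 3 to 4 are there at a start; the rules pass over those that are not, and their reading is None.
At some moment in a run one of tin1, tin2, tin3, tin4 may be knocked a few centimetres aside while the robot is not near it.
Once in a run the grip may slacken for a moment while it holds something.
It also fails if it takes over 210 s, if anything falls off the work surface, if the arm or the gripper's body presses on something with over 40 N, if the wrist force passes 120 N, or if a joint passes its speed limit or range.

## Working session

There is one attempt and no reset: what is moved stays moved. The work goes in short steps, Python scripts to look and compute and a tool call to move; the robot and the scene stay as the last step left them, time stands still between calls to the robot, and variables do not carry over. Pictures are saved under pics/ and viewed, about 12 in all and at most 16, crops included, and the job is handed in when it is done.

Besides the shell and the picture viewer there is one more tool, called as name(argument=value, ...), one argument or row to a line, values as JSON. arm_command: Moves the arm, as the interface text tells. Its arguments: {"type":"object","properties":{"series":{"type":"array","items":{"type":"array","items":{"type":"number"}}},"squeeze":{"type":"number"}},"required":["series"]}

```bash
ls; mkdir -p pics
python3 - <<'E'
from station import ctrl
import cv2, numpy as np
np.set_printoptions(precision=4,suppress=True)
o=ctrl.get_obs(); print(o)
for n in ("scene","top"):
    im=ctrl.snapshot(n); cv2.imwrite(f"pics/{n}0.png",im[:,:,::-1]); 
for n in ("scene","top","wrist"): print(n,ctrl.camera_params(n))
E
```

```text
pics
{'t': 0.0, 'joints': array([ 1.5436,  0.2557,  0.107 , -0.0005, -1.4239, -0.2846]), 'qvel': array([ 0.0007,  0.001 ,  0.0004,  0.002 , -0.002 , -0.0006]), 'joint_efforts': array([  0.0012, -38.6629,  23.7942,   5.3649,  -0.0061,   0.    ]), 'ee_pos': array([0.1685, 0.523 , 0.2414]), 'eef_rot': array([-0.3225, -2.0511,  2.0551]), 'force': array([0.4441, 0.0408, 0.6068]), 'wrist_torque': array([-0.0002, -0.0489,  0.0575]), 'finger_gap': 0.08544560946977951}
scene {'camera_matrix': array([[375.4073,   0.    , 315.9338],
       [  0.    , 375.4073, 198.3316],
       [  0.    ,   0.    ,   1.    ]]), 'cam_to_world': array([[ 0.6461, -0.5272,  0.5518,  1.1978],
       [ 0.763 ,  0.4638, -0.4503, -0.4717],
       [-0.0185,  0.712 ,  0.702 ,  0.8286],
       [ 0.    ,  0.    ,  0.    ,  1.    ]])}
top {'camera_matrix': array([[509.4599,   0.    , 316.9462],
       [  0.    , 509.4599, 200.0387],
       [  0.    ,   0.    ,   1.    ]]), 'cam_to_world': array([[ 0.003 ,  0.9906, -0.1367,  0.3956],
       [-0.9998,  0.0059,  0.0212,  0.013 ],
       [ 0.0218,  0.1366,  0.9904,  1.6447],
       [ 0.    ,  0.    ,  0.    ,  1.    ]])}
wrist {'camera_matrix': array([[280.6993,   0.    , 321.4994],
       [  0.    , 280.6993, 197.2718],
       [  0.    ,   0.    ,   1.    ]]), 'T_tool_cam': array([[ 0.0003, -0.9578, -0.2874, -0.0732],
       [ 0.0005,  0.2874, -0.9578, -0.1325],
       [ 1.    ,  0.0002,  0.0006, -0.0003],
       [ 0.    ,  0.    ,  0.    ,  1.    ]])}
```

View pics/scene0.png

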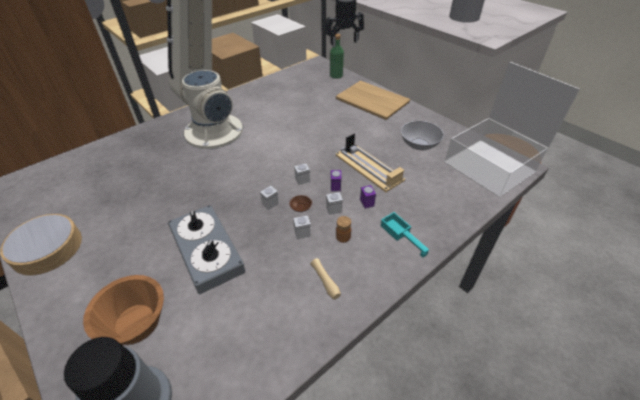

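View pics/top0.png

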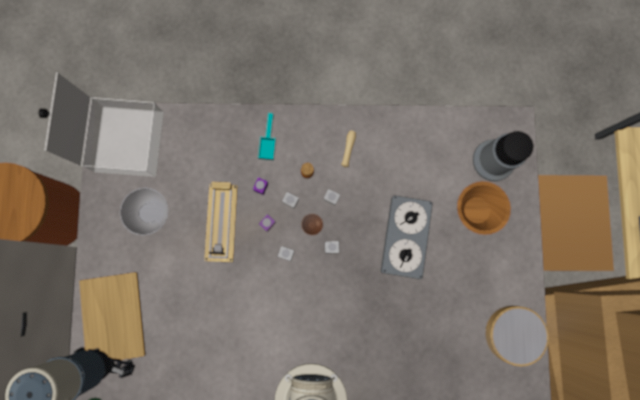

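Four grey tins are visible, at top px (290,200), (332,197), (286,254) and (332,247). Two purple look-alikes stand at (260,186) and (267,223), and they are not meant. The tray is at (221,222), with the black pusher at its robot-side end. The counter is at (407,236). Next I'll enlarge crops of both views.

Run:
```python
import cv2
a=cv2.imread("pics/top0.png"); b=cv2.imread("pics/scene0.png")
cv2.imwrite("pics/top_crop.png",cv2.resize(a[170:290,195:355],None,fx=5,fy=5,interpolation=cv2.INTER_CUBIC))
cv2.imwrite("pics/scene_crop.png",cv2.resize(b[125:245,255:415],None,fx=5,fy=5,interpolation=cv2.INTER_CUBIC))
```

```text
(no output)
```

View pics/top_crop.png

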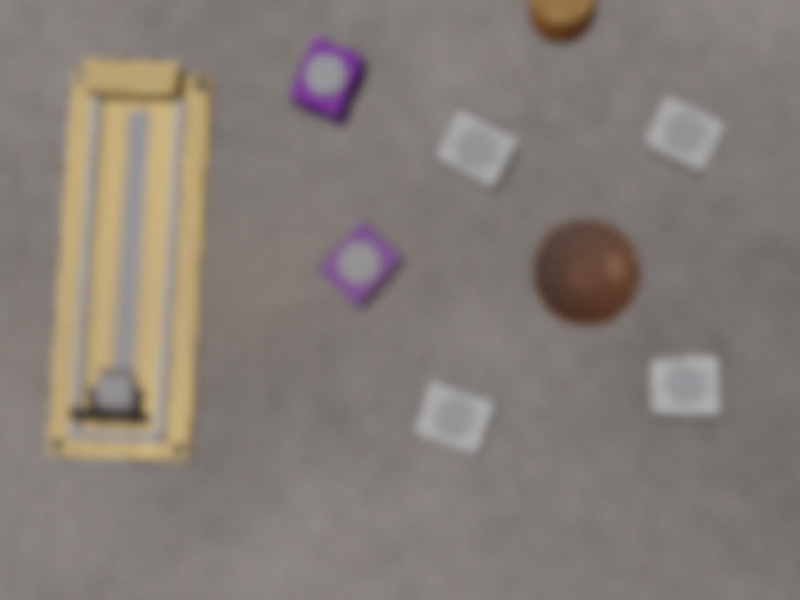

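View pics/scene_crop.png

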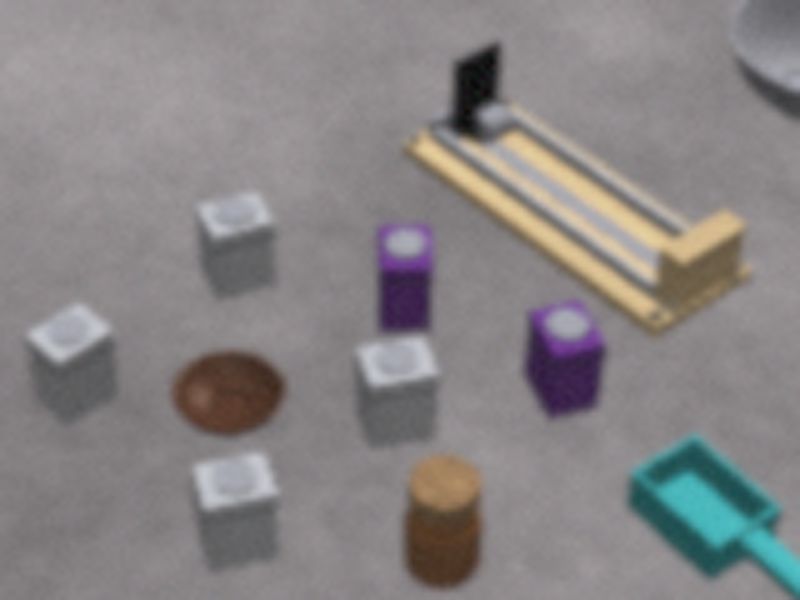

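Confirmed in the crops: the four silver-grey tins have lids at top-crop A(454,416), B(686,384), C(477,150) and D(685,132), which are the same in the scene crop at (237,213), (70,330), (400,358) and (237,478). The two purple boxes are look-alikes. The pusher stands at the robot-side end and the rear block at the far end. I'll triangulate these now.

```bash
cat > h.py <<'E'
import numpy as np, cv2
from station import ctrl
from scipy.spatial.transform import Rotation as R
np.set_printoptions(precision=4,suppress=True)
def cam(n,o=None):
    p=ctrl.camera_params(n)
    if n!='wrist': return p['camera_matrix'],p['cam_to_world']
    T=np.eye(4); T[:3,:3]=R.from_rotvec(o['eef_rot']).as_matrix(); T[:3,3]=o['ee_pos']
    return p['camera_matrix'],T@p['T_tool_cam']
def ray(c,uv):
    K,T=c; d=np.linalg.solve(K,[uv[0],uv[1],1.]); d=T[:3,:3]@[d[0],-d[1],-d[2]]
    return T[:3,3],d/np.linalg.norm(d)
def at_z(c,uv,z): o,d=ray(c,uv); return o+d*(z-o[2])/d[2]
def tri(rs):
    A=sum(np.eye(3)-np.outer(d,d) for o,d in rs); b=sum((np.eye(3)-np.outer(d,d))@o for o,d in rs)
    p=np.linalg.solve(A,b); return p,[np.linalg.norm(np.cross(p-o,d)) for o,d in rs]
def proj(c,P):
    K,T=c; q=np.linalg.inv(T)@np.r_[P,1]; q=K@[q[0],-q[1],-q[2]]; return q[:2]/q[2]
def shift(o,P):   # world target for TCP -> tool-axis shift, mm
    return R.from_rotvec(o['eef_rot']).as_matrix().T@(np.array(P)-o['ee_pos'])*1e3
E
python3 - <<'E'
from h import *
o=ctrl.get_obs(); print(R.from_rotvec(o['eef_rot']).as_matrix())
ct,cs=cam('top'),cam('scene')
f=lambda p,off:((p[0]+.5)/5-.5+off[0],(p[1]+.5)/5-.5+off[1])
T=lambda p:f(p,(195,170)); S=lambda p:f(p,(255,125))
for n,a,b in [('A',(454,416),(237,213)),('B',(686,384),(70,330)),('C',(477,150),(400,358)),('D',(685,132),(237,478)),
   ('base near fence right(-y)',(188,460),(408,150)),('base far right',(212,75),(655,328))]:
    print(n,*tri([ray(ct,T(a)),ray(cs,S(b))]))
for n,L in dict(A=[(430,381),(494,404),(476,453),(413,428)],B=[(650,359),(719,354),(722,414),(651,416)],C=[(465,110),(518,148),(490,188),(437,150)],D=[(674,95),(724,130),(698,171),(645,133)]).items():
    print(n,[at_z(ct,T(p),.056)[:2]*1e3 for p in L])
print('tray');
for p in [(75,72),(212,75),(188,460),(50,455)]: print(at_z(ct,T(p),.012))
print('pusher top',[at_z(ct,T(p),.08) for p in [(73,412),(146,416)]], [at_z(cs,S(p),.08) for p in [(455,65),(500,45)]])
for u in [(404,255),(411,217)]: print('knob',at_z(ct,u,.088))
E
```

```text
[[-0.9518 -0.0004 -0.3068]
 [ 0.3068 -0.0016 -0.9518]
 [-0.0001 -1.      0.0017]]
A [0.4511 0.0791 0.0564] [np.float64(0.0033566144920152245), np.float64(0.0033566144920152232)]
B [ 0.4711 -0.065   0.0576] [np.float64(0.003070182509493574), np.float64(0.00307018250949363)]
C [0.6182 0.067  0.0566] [np.float64(0.004101982697226231), np.float64(0.0041019826972261775)]
D [ 0.6298 -0.0643  0.0571] [np.float64(0.003401451658546206), np.float64(0.003401451658546145)]
base near fence right(-y) [0.4251 0.2511 0.0027] [np.float64(0.004379432884072762), np.float64(0.004379432884072938)]
base far right [0.6716 0.2389 0.0116] [np.float64(0.002340651662160243), np.float64(0.0023406516621604116)]
A [array([470.7936,  91.4437]), array([456.7195,  51.5942]), array([426.4751,  62.446 ]), array([441.724 , 101.5911])]
B [array([485.007 , -45.2545]), array([488.2997, -88.2973]), array([451.0695, -90.0599]), array([449.6686, -45.9082])]
C [array([641.2145,  71.5737]), array([617.2294,  37.9899]), array([591.7665,  55.357 ]), array([615.6533,  88.8878])]
D [array([651.6439, -60.2798]), array([629.4808, -91.851 ]), array([603.2906, -75.3827]), array([627.2609, -41.97  ])]
tray
[0.6713 0.3255 0.012 ]
[0.6699 0.2371 0.012 ]
[0.4223 0.2463 0.012 ]
[0.4252 0.3335 0.012 ]
pusher top [array([0.45  , 0.3071, 0.08  ]), array([0.4477, 0.2627, 0.08  ])] [array([0.4519, 0.2736, 0.08  ]), array([0.4555, 0.3127, 0.08  ])]
knob [ 0.4428 -0.2865  0.088 ]
knob [ 0.5594 -0.3106  0.088 ]
```

arm_command(
  series=[
    [-405, 40, 337, 2.5, 70],
    [-405, 40, 337, 2.5, 70],
    [-405, 40, 337, 2.5, 70],
    [-405, 40, 337, 2.5, 70],
    [-405, 40, 337, 2.5, 70],
    [-405, 40, 337, 2.5, 70],
    [-405, 40, 337, 2.5, 70],
    [-405, 40, 337, 2.5, 70],
    [-405, 40, 337, 2.5, 70],
    [-405, 40, 337, 2.5, 70],
    [-405, 40, 337, 2.5, 70],
    [-405, 40, 337, 2.5, 70],
    [-405, 40, 337, 2.5, 70],
    [-405, 40, 337, 2.5, 70],
  ],
  squeeze=80,
)

```text
t: 1.85
ee_pos: [0.4506, 0.0789, 0.2024]
eef_rot: [-0.364, -2.029, 2.028]
force: [-0.0, -0.0, 0.4]
finger_gap: 0.0698
```

Run:
```python
from h import *
o=ctrl.get_obs(); im=ctrl.snapshot('wrist'); cv2.imwrite('pics/w1.png',im[:,:,::-1])
print(o['t'],o['ee_pos'],o['joints'],o['finger_gap'])
c=cam('wrist',o)
for n,P in dict(A=[.449,.077,.056],B=[.469,-.067,.056],C=[.616,.064,.056],D=[.628,-.067,.056],load=[.4568,.2888,.012]).items(): print(n,proj(c,P))
```

```text
1.85 [0.4506 0.0789 0.2024] [ 0.5176  0.0887 -0.198  -0.     -1.2838  0.6987] 0.06981436549505096
A [324.3219 188.2663]
B [458.3979 118.7695]
C [271.739   7.658]
D [415.6663 -73.6776]
load [162.282  230.6105]
```

View pics/w1.png

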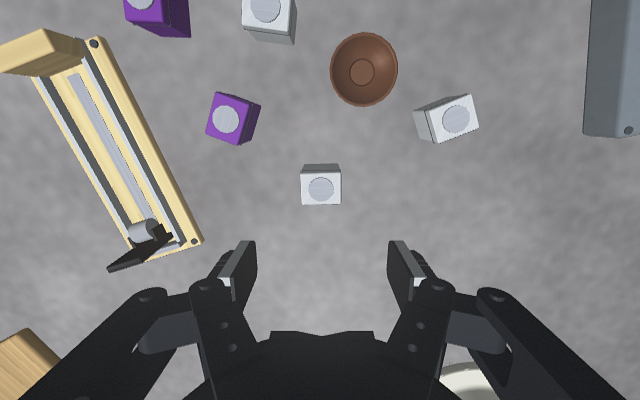

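The wrist view shows tin A's top face at px (301–341,171–205), square to the jaws. B is at (456,120), C at (267,7), the tray is on the left and the dish at (364,70).

```bash
cat >> h.py <<'E'
def tin_top(im,c,uv,z=.056,r=45):
    g=im.min(2).astype(np.uint8); m=np.zeros_like(g); u,v=map(int,uv)
    m[max(0,v-r):v+r,max(0,u-r):u+r]=1
    b=((g>165)&(m>0)).astype(np.uint8); b=cv2.morphologyEx(b,cv2.MORPH_CLOSE,np.ones((9,9)))
    cs,_=cv2.findContours(b,0,2); k=max(cs,key=cv2.contourArea)
    box=cv2.boxPoints(cv2.minAreaRect(np.array([at_z(c,p[0],z)[:2]*1e3 for p in k],np.float32)))
    e=[box[1]-box[0],box[2]-box[1]]; L=[np.linalg.norm(x) for x in e]; l=e[int(np.argmax(L))]
    if l[1]>0: l=-l
    return box.mean(0), np.degrees(np.arctan2(l[1],l[0])), sorted(L), cv2.boundingRect(k)
E
python3 - <<'E'
from h import *
o=ctrl.get_obs(); c=cam('wrist',o); im=cv2.imread('pics/w1.png')
for uv in [(321,188),(456,120)]:
    print(im[uv[1]-10,uv[0]-14],tin_top(im,c,uv))
print(at_z(c,(321,189),.059),at_z(c,(456,120),.059))
Rm=R.from_rotvec(o['eef_rot']).as_matrix(); print('jaw ang',np.degrees(np.arctan2(Rm[1,2],Rm[0,2])))
for p in [(203,241),(103,37)]: print('tray',at_z(c,p,.012))
print(tri([ray(c,(321,189)),ray(cam('top'),(285.8,253.2))]))
print(shift(o,[.449,.077,.04]))
E
```

```text
[221 216 211] (array([449.9918,  81.1066], dtype=float32), np.float32(-109.25632), [np.float32(33.26385), np.float32(40.77668)], (300, 173, 41, 32))
[218 212 204] (array([470.2622, -60.6696], dtype=float32), np.float32(-88.12121), [np.float32(33.05781), np.float32(45.691082)], (424, 94, 55, 49))
[0.4503 0.0801 0.059 ] [ 0.4692 -0.0634  0.059 ]
jaw ang -110.32206175355635
tray [0.4266 0.2476 0.012 ]
tray [0.6675 0.2381 0.012 ]
(array([0.4486, 0.0778, 0.0544]), [np.float64(0.0027520448606231872), np.float64(0.0027520448606231716)])
[  0.9498 162.3836   2.3398]
```

arm_command(
  series=[
    [1, 60, 0, 0, 66],
    [1, 115, -1, 0, 66],
    [1, 145, -1, 0, 66],
    [1, 165, -1, 0, 66],
    [1, 173, -1, 0, 66],
    [1, 173, -1, 0, 66],
    [1, 173, -1, 0, 30],
    [1, 173, -1, 0, 30],
    [1, 173, -1, 0, 30],
    [1, 173, -1, 0, 30],
    [1, 173, -1, 0, 30],
    [1, 173, -1, 0, 30],
  ],
  squeeze=80,
)

```text
t: 3.4
ee_pos: [0.4512, 0.0802, 0.0305]
eef_rot: [-0.366, -2.031, 2.028]
force: [-0.2, 1.3, 5.8]
finger_gap: 0.0412
```

arm_command(
  series=[
    [0, -60, 0, 0, 30],
    [0, -110, 0, 0, 30],
    [20, -130, -30, -5, 30],
    [60, -130, -90, -10, 30],
    [121, -130, -180, -18.3, 30],
    [121, -130, -180, -18.3, 30],
    [121, -130, -180, -18.3, 30],
    [121, -130, -180, -18.3, 30],
    [121, -130, -180, -18.3, 30],
  ],
  squeeze=80,
)

```text
t: 4.53
ee_pos: [0.3995, 0.2896, 0.1593]
eef_rot: [-0.041, -2.202, 2.203]
force: [-0.3, -0.2, -1.6]
finger_gap: 0.0412
```

Run:
```python
from h import *
o=ctrl.get_obs(); im=ctrl.snapshot('wrist'); cv2.imwrite('pics/w2.png',im[:,:,::-1])
print(o)
```

```text
{'t': 4.525, 'joints': array([ 0.9454,  0.1872, -0.1949, -0.0001, -1.1891,  0.5881]), 'qvel': array([-0.0058, -0.0015,  0.002 ,  0.0027, -0.0004, -0.0006]), 'joint_efforts': array([  0.3982, -33.7549,  22.9299,   5.2348,   0.005 ,   0.0032]), 'ee_pos': array([0.3995, 0.2896, 0.1593]), 'eef_rot': array([-0.0409, -2.2021,  2.2027]), 'force': array([-0.2793, -0.1551, -1.5851]), 'wrist_torque': array([-0.1036, -0.0542,  0.0125]), 'finger_gap': 0.04118307946911704}
```

View pics/w2.png

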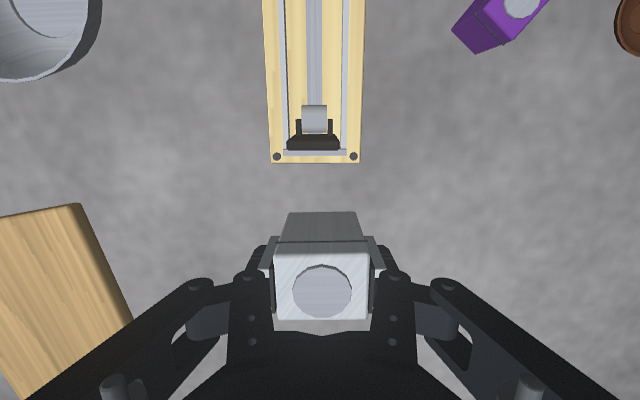

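The wrist view shows the tray square on, with its near corners at (271,163) and (360,163) and sides running up to (264,0) and (364,0). The pusher's foot is at (314,145). The tin sits straight in the jaws.

Run:
```python
from h import *
o=ctrl.get_obs(); c=cam('wrist',o); 
P=[at_z(c,p,.012) for p in [(271,163),(360,163),(263.5,5),(364.5,5)]]; print(np.array(P))
Rm=R.from_rotvec(o['eef_rot']).as_matrix(); print('jaw',np.degrees(np.arctan2(Rm[1,2],Rm[0,2])),Rm)
m0=(P[0]+P[1])/2; m1=(P[2]+P[3])/2; d=(m1-m0)/np.linalg.norm(m1-m0); print('tray ang',np.degrees(np.arctan2(d[1],d[0])),'origin',m0+.033*d)
print('pusher top edge',[at_z(c,p,.08) for p in [(288,150),(340,150)]])
# held tin top centre, z of top = tcp-0.0305+.056
print('tin top',at_z(c,(321.5,287),.1593-.0305+.056), 'lid',at_z(c,(322,291),.1593-.0305+.059))
im=cv2.imread('pics/w2.png'); cv2.imwrite('pics/w2c.png',cv2.resize(im[90:330,240:400],None,fx=3,fy=2.5,interpolation=cv2.INTER_CUBIC))
```

```text
[[0.4268 0.3397 0.012 ]
 [0.4234 0.2504 0.012 ]
 [0.5641 0.3339 0.012 ]
 [0.5607 0.2468 0.012 ]]
jaw -92.15408283972285 [[-0.9993 -0.0001 -0.0376]
 [ 0.0376 -0.0001 -0.9993]
 [ 0.0001 -1.      0.0001]]
tray ang -1.9849397029186937 origin [0.4581 0.2939 0.012 ]
pusher top edge [array([0.4473, 0.3133, 0.08  ]), array([0.4458, 0.2744, 0.08  ])]
tin top [0.3996 0.2899 0.1848] lid [0.3996 0.2897 0.1878]
```

View pics/w2c.png

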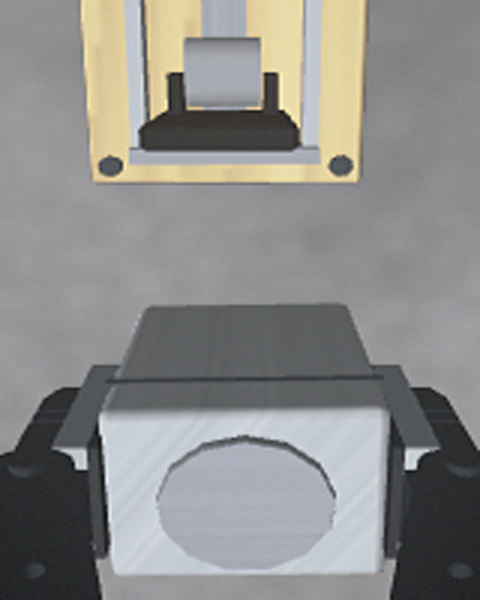

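arm_command(
  series=[
    [-10, 20, -6.4, -0.2, 30],
    [-24.5, 60, -6.4, -0.2, 30],
    [-24.5, 88, -6.4, -0.2, 30],
    [-24.5, 88, -6.4, -0.2, 30],
    [-24.5, 88, -6.4, -0.2, 30],
  ],
)

```text
t: 5.2
ee_pos: [0.425, 0.2963, 0.0727]
eef_rot: [-0.038, -2.207, 2.204]
force: [-0.4, 1.6, -1.0]
finger_gap: 0.041
```

Run:
```python
from h import *
o=ctrl.get_obs(); im=ctrl.snapshot('wrist'); cv2.imwrite('pics/w3.png',im[:,:,::-1])
im=cv2.imread('pics/w3.png'); cv2.imwrite('pics/w3c.png',cv2.resize(im[60:310,210:430],None,fx=3.2,fy=2.3,interpolation=cv2.INTER_CUBIC))
print(o['ee_pos'],o['force'],o['finger_gap'])
```

```text
[0.425  0.2963 0.0727] [-0.4464  1.6038 -0.961 ] 0.041049608642098806
```

View pics/w3c.png

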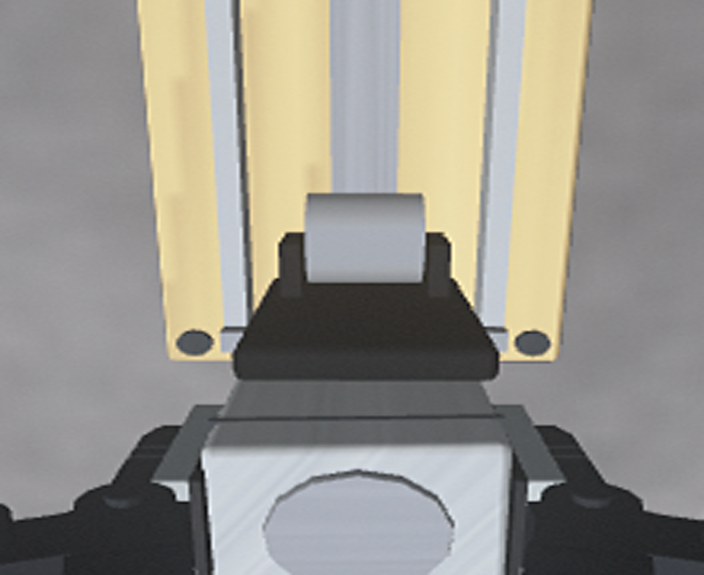

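The tin top is centred at col 321.7, the plate at 324.5 and the base at 323.8, so the tin is about 1.4 mm too far left. I'll correct that, press the pusher back and check before lowering.

arm_command(
  series=[
    [-6, 0, 1.4, 0, 30],
    [-12, 0, 1.4, 0, 30],
    [-18, 0, 1.4, 0, 30],
    [-24, 0, 1.4, 0, 30],
    [-30, 0, 1.4, 0, 30],
    [-37, 0, 1.4, 0, 30],
    [-37, 0, 1.4, 0, 30],
    [-37, 7, 1.4, 0, 30],
    [-37, 7, 1.4, 0, 30],
  ],
)

```text
t: 6.38
ee_pos: [0.4601, 0.2931, 0.0633]
eef_rot: [-0.034, -2.203, 2.205]
force: [-4.8, 0.7, -3.5]
finger_gap: 0.0413
```

Run:
```python
from h import *
o=ctrl.get_obs(); im=ctrl.snapshot('wrist'); cv2.imwrite('pics/w4.png',im[:,:,::-1])
im=cv2.imread('pics/w4.png'); cv2.imwrite('pics/w4c.png',cv2.resize(im[60:330,210:430],None,fx=3.2,fy=2.2,interpolation=cv2.INTER_CUBIC))
print(o['ee_pos'],o['force'],o['wrist_torque'],o['finger_gap'])
```

```text
[0.4601 0.2931 0.0633] [-4.7605  0.7239 -3.5335] [ 0.3733  1.6159 -0.0701] 0.041266520535538614
```

View pics/w4c.png

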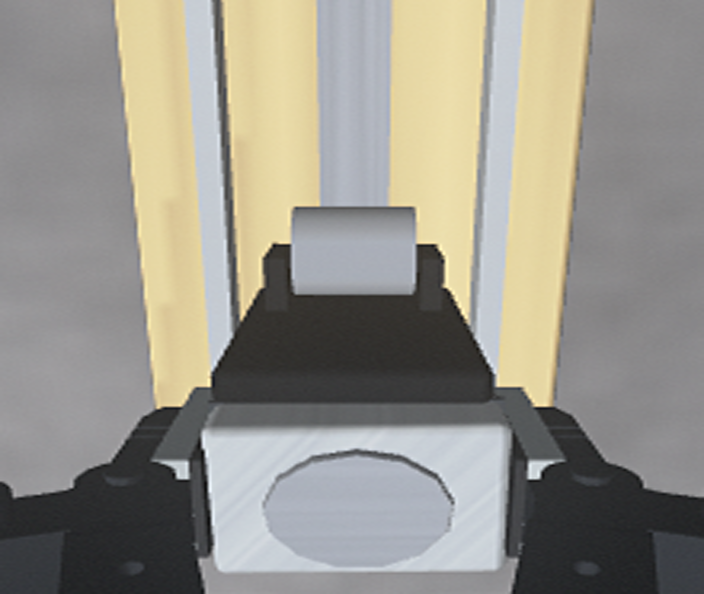

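arm_command(
  series=[
    [-2.5, 0, -0.6, 0, 30],
    [-2.5, 5, -0.6, 0, 30],
    [-2.5, 10, -0.6, 0, 30],
    [-2.5, 15, -0.6, 0, 30],
    [-2.5, 18, -0.6, 0, 30],
    [-2.5, 20, -0.6, 0, 30],
    [-2.5, 21, -0.6, 0, 30],
    [-2.5, 21, -0.6, 0, 30],
  ],
)

```text
t: 7.42
ee_pos: [0.4635, 0.294, 0.0432]
eef_rot: [-0.036, -2.205, 2.205]
force: [-3.8, 0.5, -0.4]
finger_gap: 0.0412
```

arm_command(
  series=[
    [0, 1, 0, 0, 30],
    [0, 1, 0, 0, 30],
    [0, 1, 0, 0, 60],
    [0, 1, 0, 0, 60],
    [0, 1, 0, 0, 60],
    [0, 0, 0, 0, 60],
    [0, -50, 0, 0, 60],
    [0, -110, 0, 0, 60],
    [0, -150, 0, 0, 60],
    [0, -150, 0, 0, 60],
    [0, -150, 0, 0, 60],
  ],
)

```text
t: 8.8
ee_pos: [0.4632, 0.2939, 0.1926]
eef_rot: [-0.035, -2.204, 2.205]
force: [-0.1, 0.2, -0.3]
finger_gap: 0.0602
```

Run:
```python
from h import *
o=ctrl.get_obs(); im=ctrl.snapshot('wrist'); cv2.imwrite('pics/w5.png',im[:,:,::-1]); t=ctrl.snapshot('top')
cv2.imwrite('pics/t5.png',t[:,:,::-1])
print(o['t'],o['ee_pos'],o['force'])
c=cam('top')
for n,P in dict(B=[.469,-.067,.056],C=[.616,.064,.056],D=[.628,-.067,.056]).items():
    uv=proj(c,P); r=tin_top(t,c,uv,r=12); print(n,uv,*r)
c=cam('wrist',o); P=np.array([.4581,.2939,.068]); print(proj(c,P),tin_top(im,c,proj(c,P),z=.068))
a=cv2.imread('pics/w5.png'); b=cv2.imread('pics/t5.png')
cv2.imwrite('pics/c5.png',np.vstack([a[20:300,200:440].repeat(2,0).repeat(2,1)]))
```

```text
8.8 [0.4632 0.2939 0.1926] [-0.1218  0.2411 -0.3403]
B [331.5803 246.5827] [469.3154 -66.7704] -89.96919 [np.float32(27.933414), np.float32(34.28793)] (326, 242, 12, 10)
C [289.9233 199.5378] [631.9628  73.3609] -44.165993 [np.float32(2.2434149), np.float32(6.6713514)] (286, 194, 3, 2)
D [331.5318 196.0164] [626.3518 -49.5421] -179.96925 [np.float32(0.0), np.float32(3.1859136)] (326, 196, 1, 2)
[322.0993 198.3797] (array([471.8354, 294.5335], dtype=float32), np.float32(-91.8915), [np.float32(59.224655), np.float32(71.96933)], (282, 153, 79, 62))
```

View pics/c5.png

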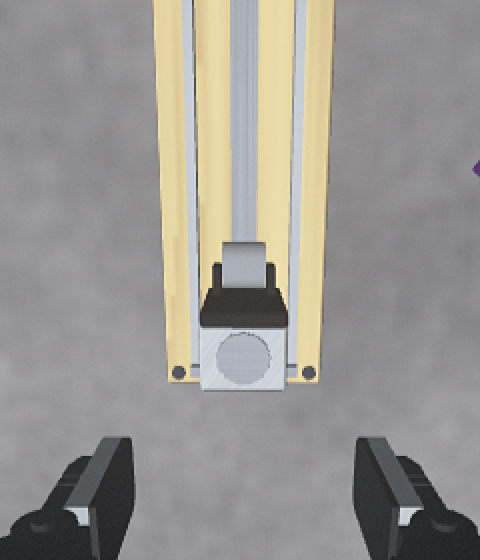

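Tin A stands in the lane against the fence, with the pusher behind it: its lid is at (321.5,199) and I predicted (322,198). Next is tin B.

arm_command(
  series=[
    [-19, 0, 357, -4, 60],
    [-19, 0, 357, -4, 60],
    [-19, 0, 357, -4, 60],
    [-19, 0, 357, -4, 60],
    [-19, 0, 357, -4, 60],
    [-19, 0, 357, -4, 60],
    [-19, 0, 357, -4, 60],
    [-19, 0, 357, -4, 60],
    [-19, 0, 357, -4, 60],
    [-19, 0, 357, -4, 60],
  ],
)

```text
t: 10.15
ee_pos: [0.471, -0.0625, 0.1932]
eef_rot: [-0.043, 2.202, -2.202]
force: [-0.6, 0.1, 0.1]
finger_gap: 0.0599
```

```bash
cat >> h.py <<'E'
def look(P,name,r=35):
    o=ctrl.get_obs(); im=ctrl.snapshot('wrist'); cv2.imwrite(f'pics/{name}.png',im[:,:,::-1]); c=cam('wrist',o)
    uv=proj(c,P); t=tin_top(im,c,uv,r=r); Rm=R.from_rotvec(o['eef_rot']).as_matrix()
    print(o['t'],o['ee_pos'],'jaw',np.degrees(np.arctan2(Rm[1,2],Rm[0,2])),'uv',uv,'tin',*t)
    print('shift to grasp',shift(o,[t[0][0]/1e3,t[0][1]/1e3,.0305]))
E
python3 -c "
from h import *
look([.470,-.063,.056],'w6')"
```

```text
10.15 [ 0.471  -0.0625  0.1932] jaw -87.7723749490592 uv [322.3786 190.9129] tin [470.1617 -62.9765] -87.78478 [np.float32(32.00683), np.float32(41.077385)] (302, 175, 42, 32)
shift to grasp [  0.7987 162.6646   0.4016]
```

arm_command(
  series=[
    [1, 60, 0.5, 0, 66],
    [1, 115, 0.5, 0, 66],
    [1, 140, 0.5, 0, 66],
    [1, 157, 0.5, 0, 66],
    [1, 163, 0.5, 0, 66],
    [1, 163, 0.5, 0, 66],
    [1, 163, 0.5, 0, 30],
    [1, 163, 0.5, 0, 30],
    [1, 163, 0.5, 0, 30],
    [1, 163, 0.5, 0, 30],
    [1, 163, 0.5, 0, 30],
  ],
  squeeze=100,
)

```text
t: 11.58
ee_pos: [0.471, -0.0638, 0.0314]
eef_rot: [-0.039, 2.201, -2.201]
force: [-1.0, 0.8, 6.1]
finger_gap: 0.0411
```

arm_command(
  series=[
    [0, -60, 0, 0, 30],
    [0, -120, 0, 0, 30],
    [2, -130, -50, 2, 30],
    [5, -130, -358, 4.2, 30],
    [5, -130, -358, 4.2, 30],
    [5, -130, -358, 4.2, 30],
    [5, -130, -358, 4.2, 30],
    [5, -130, -358, 4.2, 30],
    [5, -130, -358, 4.2, 30],
    [5, -110, -358, 4.2, 30],
    [5, -110, -358, 4.2, 30],
    [5, -110, -358, 4.2, 30],
  ],
)

```text
t: 13.08
ee_pos: [0.4519, 0.2932, 0.1408]
eef_rot: [-0.041, -2.203, 2.203]
force: [-0.5, 0.2, -0.7]
finger_gap: 0.0411
```

Run:
```python
from h import *
o=ctrl.get_obs(); im=ctrl.snapshot('wrist'); cv2.imwrite('pics/w7.png',im[:,:,::-1])
a=cv2.imread('pics/w7.png'); cv2.imwrite('pics/c7.png',cv2.resize(a[60:340,210:430],None,fx=3.2,fy=2.1,interpolation=cv2.INTER_CUBIC))
print(o['t'],o['ee_pos'],o['force'],o['finger_gap'],shift(o,[.4521,.2941,.105]))
```

```text
13.075 [0.4519 0.2932 0.1408] [-0.5228  0.1809 -0.6658] 0.04107586088303393 [-0.152  35.8356 -0.9349]
```

View pics/c7.png

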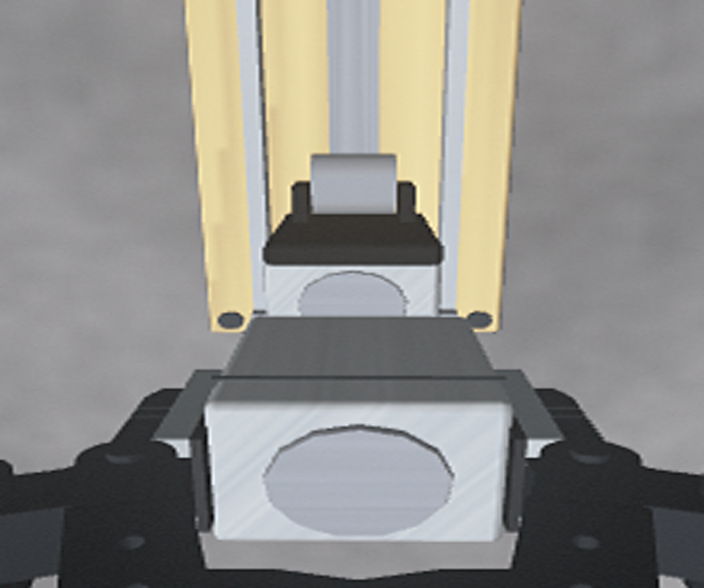

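arm_command(
  series=[
    [0, 25, -0.9, 0, 30],
    [0, 36, -0.9, 0, 30],
    [0, 36, -0.9, 0, 30],
    [-5, 36, -0.9, 0, 30],
    [-10, 36, -0.9, 0, 30],
    [-15, 36, -0.9, 0, 30],
    [-20, 36, -0.9, 0, 30],
    [-25, 36, -0.9, 0, 30],
    [-30, 36, -0.9, 0, 30],
    [-35, 36, -0.9, 0, 30],
    [-40, 36, -0.9, 0, 30],
    [-45, 36, -0.9, 0, 30],
    [-46, 36, -0.9, 0, 30],
    [-46, 36, -0.9, 0, 30],
  ],
)

```text
t: 14.88
ee_pos: [0.4971, 0.2931, 0.1044]
eef_rot: [-0.038, -2.203, 2.202]
force: [-4.3, 1.7, 0.8]
finger_gap: 0.0407
```

Run:
```python
from h import *
o=ctrl.get_obs(); im=ctrl.snapshot('wrist'); cv2.imwrite('pics/w8.png',im[:,:,::-1])
a=cv2.imread('pics/w8.png'); b=cv2.imread('pics/w8.png')
s=ctrl.snapshot('scene'); s=np.ascontiguousarray(s[100:200,300:430,::-1])
cv2.imwrite('pics/c8.png',np.hstack([cv2.resize(a[60:360,230:410],(360,600)),cv2.resize(s,(430,600*430//600))[:430] if 0 else cv2.copyMakeBorder(cv2.resize(s,(430,331),interpolation=cv2.INTER_CUBIC),0,269,0,0,0)]))
print(o['t'],o['ee_pos'],o['force'],o['wrist_torque'],o['finger_gap'])
e=np.array([.9994,-.0346]); d=o['ee_pos'][:2]-[.4581,.2939]; print('tray x,y',d@e,d@[.0346,.9994])
```

```text
14.875 [0.4971 0.2931 0.1044] [-4.2873  1.7405  0.7503] [0.3888 1.836  0.1029] 0.040703363591346714
tray x,y 0.03900371435393977 0.0005521366411554195
```

View pics/c8.png

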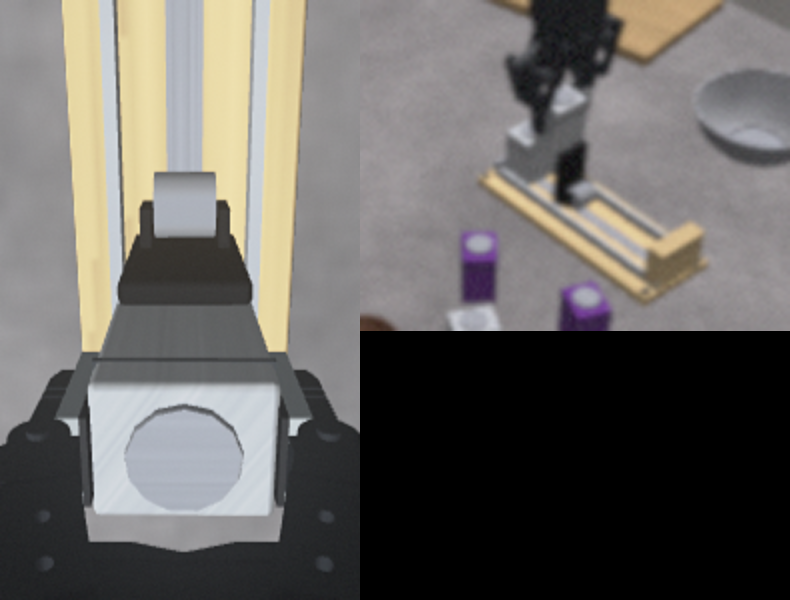

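arm_command(
  series=[
    [0, 8, 0.3, 0, 30],
    [0, 18, 0.3, 0, 30],
    [0, 28, 0.3, 0, 30],
    [0, 38, 0.3, 0, 30],
    [0, 46, 0.3, 0, 30],
    [0, 53, 0.3, 0, 30],
    [0, 57, 0.3, 0, 30],
    [0, 60, 0.3, 0, 30],
    [0, 60, 0.3, 0, 30],
    [0, 60, 0.3, 0, 30],
  ],
)

```text
t: 16.23
ee_pos: [0.4968, 0.2926, 0.0439]
eef_rot: [-0.038, -2.202, 2.203]
force: [-6.5, 2.0, -1.7]
finger_gap: 0.0406
```

arm_command(
  series=[
    [0, 0.5, 0, 0, 30],
    [0, 0.5, 0, 0, 62],
    [0, 0.5, 0, 0, 62],
    [0, 0.5, 0, 0, 62],
    [0, 0, 0, 0, 62],
    [0, -50, 0, 0, 62],
    [0, -110, 0, 0, 62],
    [0, -150, 0, 0, 62],
    [0, -150, 0, 0, 62],
    [0, -150, 0, 0, 62],
  ],
)

```text
t: 17.48
ee_pos: [0.4972, 0.2924, 0.1936]
eef_rot: [-0.039, -2.202, 2.203]
force: [-0.8, 0.6, -0.2]
finger_gap: 0.062
```

Run:
```python
from h import *
o=ctrl.get_obs(); im=ctrl.snapshot('wrist'); cv2.imwrite('pics/w9.png',im[:,:,::-1]); c=cam('wrist',o)
print(o['t'],o['ee_pos'],o['force'])
e=np.array([.9994,-.0346,0]);
for x in (0,.034): print(proj(c,np.array([.4581,.2939,.071])+x*e))
Rm=R.from_rotvec(o['eef_rot']).as_matrix(); print(np.degrees(np.arctan2(Rm[1,2],Rm[0,2])),shift(o,[.616,.066,.19]))
g=im.min(2); cols=g[:,322]; print(cols[100:260:2])
```

```text
17.475 [0.4972 0.2924 0.1936] [-0.7739  0.5811 -0.1636]
[321.8924 232.0145]
[321.838 199.038]
-92.07404088089844 [-126.9274    3.4981  221.9916]
[169 170 170 169 171 171 171 171 170 170 171 171 171 170 170 171 169 171
 170 171 163 117 144 158 167 170 170 171 168 169 166 150  51  52  55  54
  52  54  58  65  64  59 180 123 175 178 174 174 174 174 176 175 175 173
 174 170 209 155 201 209 107 176 177 174 171 176 172 172 175 171 173 171
 202 162 152 151 151 149 151 152]
```

The column profile shows both lids where predicted (rows 199 and 232) and the plate right behind them. Next is tin C.

arm_command(
  series=[
    [-127, 3, 222, 10, 62],
    [-127, 3, 222, 20, 62],
    [-127, 3, 222, 30, 62],
    [-127, 3, 222, 33.4, 62],
    [-127, 3, 222, 33.4, 62],
    [-127, 3, 222, 33.4, 62],
    [-127, 3, 222, 33.4, 62],
    [-127, 3, 222, 33.4, 62],
    [-127, 3, 222, 33.4, 62],
  ],
)

```text
t: 18.65
ee_pos: [0.6163, 0.0671, 0.1914]
eef_rot: [-0.596, -1.868, 1.868]
force: [-0.5, 0.3, -0.2]
finger_gap: 0.0619
```

```bash
python3 -c "
from h import *
look([.617,.068,.056],'w10')"
```

```text
18.65 [0.6163 0.0671 0.1914] jaw -125.38248574081621 uv [320.8104 190.1189] tin [626.9552  70.2189] -117.399704 [np.float32(46.374207), np.float32(50.983055)] (285, 163, 57, 45)
shift to grasp [ -6.8499 160.9486  -8.7044]
```

Run:
```python
import cv2
a=cv2.imread('pics/w10.png'); cv2.imwrite('pics/c10.png',cv2.resize(a[100:300,220:420],None,fx=3,fy=3,interpolation=cv2.INTER_CUBIC))
```

```text
(no output)
```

View pics/c10.png

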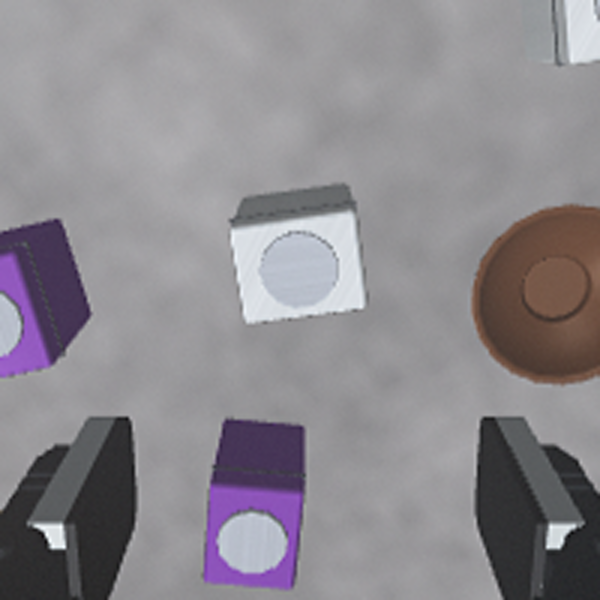

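Tin C's top corners are at crop (230,224), (357,208), (367,305) and (246,324), so its yaw is about 7° off the jaws. The lid is bluish-white silver, and the purple boxes lie to the left and below.

Run:
```python
from h import *
o=ctrl.get_obs(); c=cam('wrist',o)
q=np.array([at_z(c,(220+x/3,100+y/3),.056)[:2] for x,y in [(230,224),(357,208),(367,305),(246,324)]])
m=q.mean(0); print(m,[np.linalg.norm(q[i]-q[i-1]) for i in range(4)])
for a,b in ((1,0),(2,3)): d=q[a]-q[b]; print(np.degrees(np.arctan2(d[1],d[0])))
print(shift(o,[*m,.0305]))
```

```text
[0.6187 0.0677] [np.float64(0.03455934510115678), np.float64(0.04144285339651213), np.float64(0.033058007245408236), np.float64(0.04107712392678052)]
-118.11490041610921
-116.01894817217465
[ -1.4521 160.9676  -1.9555]
```

arm_command(
  series=[
    [-1.5, 20, -2, -8.3, 62],
    [-1.5, 80, -2, -8.3, 62],
    [-1.5, 125, -2, -8.3, 62],
    [-1.5, 150, -2, -8.3, 62],
    [-1.5, 161, -2, -8.3, 62],
    [-1.5, 161, -2, -8.3, 62],
    [-1.5, 161, -2, -8.3, 30],
    [-1.5, 161, -2, -8.3, 30],
    [-1.5, 161, -2, -8.3, 30],
    [-1.5, 161, -2, -8.3, 30],
    [-1.5, 161, -2, -8.3, 30],
  ],
  squeeze=100,
)

```text
t: 20.08
ee_pos: [0.6202, 0.0673, 0.0322]
eef_rot: [-0.476, -1.96, 1.957]
force: [-0.3, 1.0, 6.2]
finger_gap: 0.0405
```

Run:
```python
from h import *
o=ctrl.get_obs(); Rm=R.from_rotvec(o['eef_rot']).as_matrix(); print(np.degrees(np.arctan2(Rm[1,2],Rm[0,2])),shift(o,[.4861,.2931,.141]))
```

```text
-117.13605226183176 [ 222.0259 -109.1405 -140.0174]
```

arm_command(
  series=[
    [0, -60, 0, 0, 30],
    [0, -115, 0, 0, 30],
    [30, -130, -20, -5, 30],
    [80, -130, -50, -12, 30],
    [130, -130, -80, -18, 30],
    [180, -130, -115, -25.2, 30],
    [222, -130, -140, -25.2, 30],
    [222, -130, -140, -25.2, 30],
    [222, -130, -140, -25.2, 30],
    [222, -109, -140, -25.2, 30],
    [222, -109, -140, -25.2, 30],
    [222, -109, -140, -25.2, 30],
  ],
)

```text
t: 21.58
ee_pos: [0.486, 0.2922, 0.1399]
eef_rot: [-0.04, -2.204, 2.204]
force: [0.9, 0.8, -0.8]
finger_gap: 0.0407
```

```bash
cat >> h.py <<'E'
def held(name):
    o=ctrl.get_obs(); im=ctrl.snapshot('wrist'); cv2.imwrite(f'pics/{name}.png',im[:,:,::-1])
    Rm=R.from_rotvec(o['eef_rot']).as_matrix()
    e=np.array([.9994,-.0346]); d=o['ee_pos'][:2]-[.4581,.2939]
    print(o['t'],o['ee_pos'],'F',o['force'],'tq',o['wrist_torque'],'gap',o['finger_gap'],'jaw',np.degrees(np.arctan2(Rm[1,2],Rm[0,2])),'tray x,y mm',d@e*1e3,d@[.0346,.9994]*1e3)
    g=im.min(2)>195; ys,xs=np.nonzero(g[235:330,250:395]); print('bright cols',np.percentile(xs+250,[1,99]),'rows',np.percentile(ys+235,[1,99]))
E
python3 -c "
from h import *
held('w11'); 
import numpy as np
im=cv2.imread('pics/w7.png')
g=im.min(2)>195; ys,xs=np.nonzero(g[235:330,250:395]); print('ref w7 cols',np.percentile(xs+250,[1,99]),'rows',np.percentile(ys+235,[1,99]))"
```

```text
21.575 [0.486  0.2922 0.1399] F [ 0.9009  0.8213 -0.7725] tq [-0.0117 -0.0379  0.0035] gap 0.04072151177760115 jaw -92.02779353468875 tray x,y mm 27.960974445513312 -0.6955777728831436
bright cols [275. 375.] rows [257. 317.]
ref w7 cols [275. 375.] rows [255. 316.]
```

arm_command(
  series=[
    [0, 25, -0.7, 0, 30],
    [0, 34.5, -0.7, 0, 30],
    [0, 34.5, -0.7, 0, 30],
    [-5, 34.5, -0.7, 0, 30],
    [-10, 34.5, -0.7, 0, 30],
    [-15, 34.5, -0.7, 0, 30],
    [-20, 34.5, -0.7, 0, 30],
    [-25, 34.5, -0.7, 0, 30],
    [-30, 34.5, -0.7, 0, 30],
    [-35, 34.5, -0.7, 0, 30],
    [-40, 34.5, -0.7, 0, 30],
    [-44, 34.5, -0.7, 0, 30],
    [-45, 34.5, -0.7, 0, 30],
    [-45, 34.5, -0.7, 0, 30],
  ],
)

```text
t: 23.38
ee_pos: [0.5295, 0.2921, 0.1048]
eef_rot: [-0.036, -2.203, 2.203]
force: [-4.9, 0.8, 0.6]
finger_gap: 0.0409
```

Run:
```python
from h import *
held('w12')
for n in ('w8','w12'):
    im=cv2.imread(f'pics/{n}.png'); print(im.min(2)[180:300:2,322])
```

```text
23.375 [0.5295 0.2921 0.1048] F [-4.8729  0.8086  0.5797] tq [0.2947 1.9632 0.0673] gap 0.040906081728330955 jaw -91.97108344128144 tray x,y mm 71.39782401181382 0.6230613488510347
bright cols [275.   369.15] rows [256. 328.]
[ 48  48  47  50  49  45  46  45  47  46  48  54  59  57  58  59  73  99
  98  98 101  99  97  98  98  98  99  99 100  94  68  99  99 100  98 102
 155 195 209 213 211 101 118 177 177 180 179 177 175 174 174 175 176 176
 178 176 176 174 175 176]
[ 48  47  48  48  47  48  46  49  47  45  46  47  55  60  59  58  53  90
  99  99  99  99  99 101  99  98  99  97  98 100  82  84 100  99 100  98
 109 168 203 214 212 206  78 132 177 177 181 180 177 177 175 176 175 175
 177 179 175 176 176 174]
```

arm_command(
  series=[
    [0, 8, 0.4, 0, 30],
    [0, 18, 0.4, 0, 30],
    [0, 28, 0.4, 0, 30],
    [0, 38, 0.4, 0, 30],
    [0, 46, 0.4, 0, 30],
    [0, 53, 0.4, 0, 30],
    [0, 57, 0.4, 0, 30],
    [0, 60, 0.4, 0, 30],
    [0, 60, 0.4, 0, 30],
    [0, 60, 0.4, 0, 30],
  ],
)

```text
t: 24.68
ee_pos: [0.5292, 0.2915, 0.0443]
eef_rot: [-0.035, -2.202, 2.203]
force: [-6.1, 1.0, -0.5]
finger_gap: 0.0409
```

arm_command(
  series=[
    [0, 0.5, 0, 0, 30],
    [0, 0.5, 0, 0, 62],
    [0, 0.5, 0, 0, 62],
    [0, 0.5, 0, 0, 62],
    [0, 0, 0, 0, 62],
    [0, -50, 0, 0, 62],
    [0, -110, 0, 0, 62],
    [0, -150, 0, 0, 62],
    [0, -150, 0, 0, 62],
    [0, -150, 0, 0, 62],
  ],
)

```text
t: 25.92
ee_pos: [0.5299, 0.2915, 0.1942]
eef_rot: [-0.037, -2.204, 2.204]
force: [0.1, 0.2, -0.6]
finger_gap: 0.0623
```

Run:
```python
from h import *
o=ctrl.get_obs(); im=ctrl.snapshot('wrist'); cv2.imwrite('pics/w13.png',im[:,:,::-1]); c=cam('wrist',o)
print(o['t'],o['ee_pos'],o['force'])
e=np.array([.9994,-.0346,0]);
for x in (0,.034,.068): print(proj(c,np.array([.4581,.2939,.071])+x*e))
Rm=R.from_rotvec(o['eef_rot']).as_matrix(); print(np.degrees(np.arctan2(Rm[1,2],Rm[0,2])),shift(o,[.629,-.064,.19]))
g=im.min(2); print(g[170:290:2,322])
t=ctrl.snapshot('top'); print(proj(cam('top'),[.629,-.067,.056])); cv2.imwrite('pics/t13.png',t[:,:,::-1])
```

```text
25.925 [0.5299 0.2915 0.1942] [ 0.1246  0.1537 -0.6248]
[322.0293 261.3514]
[322.0423 230.6112]
[322.0563 197.6167]
-91.97340120761045 [-111.2402    4.1737  351.8743]
[ 54  52  56  65  64  62 128 169 176 179 174 173 174 176 172 173 176 172
 172 170 185 196 179 214 142 177 178 174 172 173 175 173 174 170 170 171
 177 189 197 209 106 176 176 171 172 176 173 174 174 170 172 179 166 150
 150 152 151 150 150 151]
[331.5315 195.7027]
```

Three tins are in the row, with lids at rows 197, 231 and 261 as predicted. Now tin D.

arm_command(
  series=[
    [-111, 4, 352, 10, 62],
    [-111, 4, 352, 20, 62],
    [-111, 4, 352, 30, 62],
    [-111, 4, 352, 33.4, 62],
    [-111, 4, 352, 33.4, 62],
    [-111, 4, 352, 33.4, 62],
    [-111, 4, 352, 33.4, 62],
    [-111, 4, 352, 33.4, 62],
    [-111, 4, 352, 33.4, 62],
    [-111, 4, 352, 33.4, 62],
    [-111, 4, 352, 33.4, 62],
  ],
)

```text
t: 27.4
ee_pos: [0.6291, -0.0632, 0.191]
eef_rot: [-0.595, -1.869, 1.869]
force: [-1.0, 0.3, -1.2]
finger_gap: 0.062
```

```bash
python3 -c "
from h import *
look([.629,-.064,.056],'w14')
a=cv2.imread('pics/w14.png'); cv2.imwrite('pics/c14.png',cv2.resize(a[100:300,220:420],None,fx=3,fy=3,interpolation=cv2.INTER_CUBIC))"
```

```text
27.4 [ 0.6291 -0.0632  0.191 ] jaw -125.29553722182794 uv [322.6918 189.9689] tin [629.218  -62.4194] -116.08616 [np.float32(33.318195), np.float32(41.030155)] (299, 172, 45, 38)
shift to grasp [  0.4347 160.4649  -0.6905]
```

View pics/c14.png

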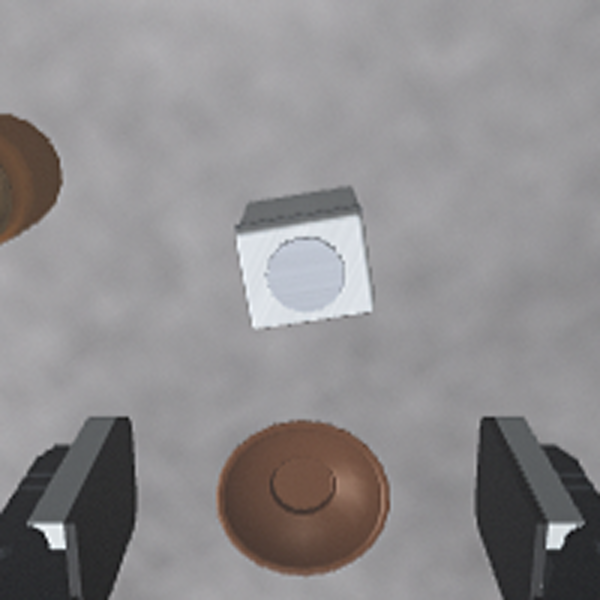

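Tin D's top centre is at crop (305,270), silver, and its yaw agrees with the code (−116°). The dish and jar are clear of the fingers. Grasping.

arm_command(
  series=[
    [0.5, 20, -0.7, -9.2, 62],
    [0.5, 80, -0.7, -9.2, 62],
    [0.5, 125, -0.7, -9.2, 62],
    [0.5, 150, -0.7, -9.2, 62],
    [0.5, 160.5, -0.7, -9.2, 62],
    [0.5, 160.5, -0.7, -9.2, 62],
    [0.5, 160.5, -0.7, -9.2, 30],
    [0.5, 160.5, -0.7, -9.2, 30],
    [0.5, 160.5, -0.7, -9.2, 30],
    [0.5, 160.5, -0.7, -9.2, 30],
    [0.5, 160.5, -0.7, -9.2, 30],
  ],
  squeeze=100,
)

```text
t: 28.82
ee_pos: [0.6305, -0.0631, 0.0322]
eef_rot: [-0.461, -1.97, 1.969]
force: [0.4, 0.8, 6.4]
finger_gap: 0.0408
```

Run:
```python
from h import *
o=ctrl.get_obs(); Rm=R.from_rotvec(o['eef_rot']).as_matrix(); print(o['finger_gap'],o['ee_pos'],np.degrees(np.arctan2(Rm[1,2],Rm[0,2])),shift(o,[.4581+.062*.9994,.2942-.0021,.141]))
```

```text
0.040843216003032756 [ 0.6305 -0.0631  0.0322] -116.13448936340772 [ 255.259  -109.2035 -270.3744]
```

arm_command(
  series=[
    [0, -60, 0, 0, 30],
    [0, -115, 0, 0, 30],
    [30, -130, -32, -5, 30],
    [75, -130, -80, -12, 30],
    [120, -130, -128, -18, 30],
    [165, -130, -176, -24.2, 30],
    [210, -130, -224, -24.2, 30],
    [255, -130, -270, -24.2, 30],
    [255, -130, -270, -24.2, 30],
    [255, -130, -270, -24.2, 30],
    [255, -130, -270, -24.2, 30],
    [255, -109, -270, -24.2, 30],
    [255, -109, -270, -24.2, 30],
    [255, -109, -270, -24.2, 30],
  ],
)

```text
t: 30.58
ee_pos: [0.52, 0.2909, 0.14]
eef_rot: [-0.04, -2.204, 2.204]
force: [-0.7, 0.1, -1.1]
finger_gap: 0.0409
```

```bash
python3 -c "
from h import *
held('w15')"
```

```text
30.575 [0.52   0.2909 0.14  ] F [-0.6766  0.0745 -1.0565] tq [ 0.003  -0.0179 -0.0218] gap 0.04087511860922293 jaw -92.02486005902145 tray x,y mm 61.98708464899265 -0.8662644925432396
bright cols [275. 375.] rows [255. 316.]
```

arm_command(
  series=[
    [0, 25, -0.8, 0, 30],
    [0, 34.5, -0.8, 0, 30],
    [0, 34.5, -0.8, 0, 30],
    [-5, 34.5, -0.8, 0, 30],
    [-10, 34.5, -0.8, 0, 30],
    [-15, 34.5, -0.8, 0, 30],
    [-20, 34.5, -0.8, 0, 30],
    [-25, 34.5, -0.8, 0, 30],
    [-30, 34.5, -0.8, 0, 30],
    [-35, 34.5, -0.8, 0, 30],
    [-40, 34.5, -0.8, 0, 30],
    [-44, 34.5, -0.8, 0, 30],
    [-45, 34.5, -0.8, 0, 30],
    [-45, 34.5, -0.8, 0, 30],
  ],
)

```text
t: 32.38
ee_pos: [0.5634, 0.291, 0.105]
eef_rot: [-0.035, -2.203, 2.203]
force: [-5.7, 0.1, 0.9]
finger_gap: 0.0412
```

Run:
```python
from h import *
held('w16')
im=cv2.imread('pics/w16.png'); print(im.min(2)[180:300:2,322])
```

```text
32.375 [0.5634 0.291  0.105 ] F [-5.6632  0.0809  0.858 ] tq [0.2267 2.0563 0.0682] gap 0.04116637244019947 jaw -91.97049674156503 tray x,y mm 105.3773016840169 0.7896128320945741
bright cols [274.54 375.  ] rows [255. 328.]
[ 44  49  50  48  51  46  47  48  47  45  48  53  59  60  58  59  59 104
 101  99  99 100 100 101 101 101 100 100 101 100  60 100 101 100 102 103
 142 195 213 216 214 166 110 185 180 182 184 180 179 179 177 179 179 181
 180 177 180 179 179 179]
```

arm_command(
  series=[
    [0, 8, 0.5, 0, 30],
    [0, 18, 0.5, 0, 30],
    [0, 28, 0.5, 0, 30],
    [0, 38, 0.5, 0, 30],
    [0, 46, 0.5, 0, 30],
    [0, 53, 0.5, 0, 30],
    [0, 57, 0.5, 0, 30],
    [0, 60, 0.5, 0, 30],
    [0, 60.5, 0.5, 0, 30],
    [0, 60.5, 0.5, 0, 30],
  ],
)

```text
t: 33.67
ee_pos: [0.5633, 0.2903, 0.0443]
eef_rot: [-0.035, -2.202, 2.203]
force: [-6.3, -0.2, 0.1]
finger_gap: 0.041
```

arm_command(
  series=[
    [0, 0.2, 0, 0, 30],
    [0, 0.2, 0, 0, 62],
    [0, 0.2, 0, 0, 62],
    [0, 0.2, 0, 0, 62],
    [0, 0, 0, 0, 62],
    [0, -50, 0, 0, 62],
    [0, -110, 0, 0, 62],
    [0, -150, 0, 0, 62],
    [0, -150, 0, 0, 62],
    [0, -150, 0, 0, 62],
  ],
)

```text
t: 34.92
ee_pos: [0.564, 0.2903, 0.1937]
eef_rot: [-0.037, -2.203, 2.204]
force: [0.1, 0.0, -0.9]
finger_gap: 0.0621
```

Run:
```python
from h import *
o=ctrl.get_obs(); im=ctrl.snapshot('wrist'); cv2.imwrite('pics/w17.png',im[:,:,::-1]); c=cam('wrist',o)
print(o['t'],o['ee_pos'],o['force'])
e=np.array([.9994,-.0346,0]);
for x in (0,.034,.068,.102): print(proj(c,np.array([.4581,.2939,.071])+x*e))
Rm=R.from_rotvec(o['eef_rot']).as_matrix(); print(np.degrees(np.arctan2(Rm[1,2],Rm[0,2])),shift(o,[.40,-.29,.24]))
g=im.min(2); print(g[170:320:2,322])
```

```text
34.925 [0.564  0.2903 0.1937] [ 0.0646  0.0176 -0.8585]
[322.0074 290.4213]
[322.019  261.6741]
[322.0313 230.8889]
[322.0445 197.841 ]
-91.97398449404776 [143.9455 -46.1234 585.6193]
[ 56  55  55  66  64  64 119 161 177 180 175 174 172 177 174 174 175 174
 172 173 179 201 164 215 161 178 180 175 175 176 176 176 176 173 173 174
 176 197 190 215 120 178 178 174 173 176 173 173 176 172 173 176 193 205
 202 112 176 173 173 173 176 174 174 170 171 173 167 151 150 150 151 150
 150 147 146]
```

All four lids stand in a row at rows 197, 231, 262 and 290, as predicted. Next, the counter.

arm_command(
  series=[
    [144, -46, 586, 0, 50],
    [144, -46, 586, 0, 50],
    [144, -46, 586, 0, 50],
    [144, -46, 586, 0, 50],
    [144, -46, 586, 0, 50],
    [144, -46, 586, 0, 50],
    [144, -46, 586, 0, 50],
    [144, -46, 586, 0, 50],
    [144, -46, 586, 0, 50],
    [144, -46, 586, 0, 50],
    [144, -46, 586, 0, 50],
    [144, -46, 586, 0, 50],
    [144, -46, 586, 0, 50],
    [144, -46, 586, 0, 50],
  ],
)

```text
t: 36.72
ee_pos: [0.4006, -0.2895, 0.2402]
eef_rot: [-0.036, -2.205, 2.205]
force: [0.5, -0.3, 0.1]
finger_gap: 0.0503
```

Run:
```python
from h import *
o=ctrl.get_obs(); im=ctrl.snapshot('wrist'); cv2.imwrite('pics/w18.png',im[:,:,::-1]); c=cam('wrist',o)
print(o['t'],o['ee_pos'],o['joints'],o['finger_gap'])
print(proj(c,[.443,-.287,.088]),proj(c,[.559,-.311,.088]))
cv2.imwrite('pics/c18.png',cv2.resize(im[0:220,220:440,::-1],None,fx=2.7,fy=2.7,interpolation=cv2.INTER_CUBIC))
```

```text
36.725 [ 0.4006 -0.2895  0.2402] [-0.3082  0.1453 -0.0356 -0.0001 -1.3901  1.8462] 0.050261118819131145
[318.0542 145.3411] [340.3908  11.7954]
```

View pics/c18.png

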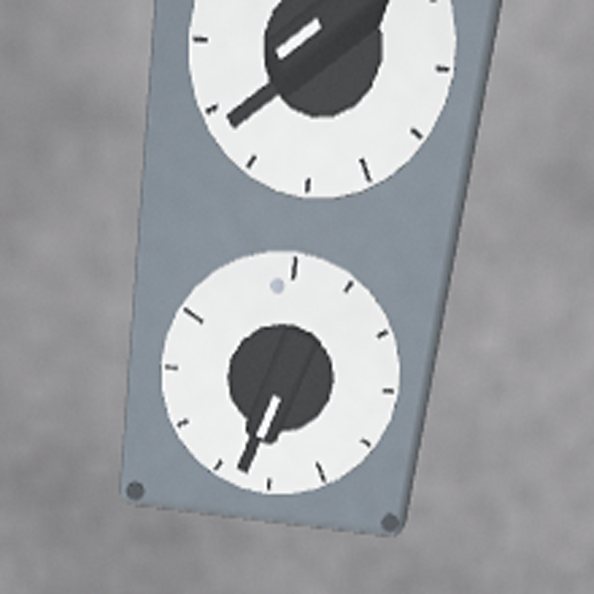

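This shows both dials. The near dial's centre is about (281,373) in the crop, with its pointer tip at (243,469), zero mark at (294,268) and pin at (277,286). The far dial's pointer tip is at (232,122) and its centre about (322,47). Both need a long anticlockwise turn.

Run:
```python
from h import *
o=ctrl.get_obs(); c=cam('wrist',o)
f=lambda p:((p[0]+.5)/2.7-.5+220,(p[1]+.5)/2.7-.5)
W=lambda p,z:at_z(c,f(p),z)[:2]*1e3
n=np.array([W(p,.050) for p in [(161,375),(400,375),(281,251),(281,494)]])
cn=np.array([(n[2]+n[3])[0]/2,(n[0]+n[1])[1]/2]); print(n,cn)
F=np.array([W(p,.050) for p in [(189,40),(456,50),(320,198)]]); cf=np.array([F[2][0]+50,(F[0]+F[1])[1]/2]); print(F,cf)
ang=lambda d:np.degrees(np.arctan2(d[1],d[0]))
print('axis dir near->far',ang(cf-cn),np.linalg.norm(cf-cn),'zero mark',ang(W((294,268),.05)-cn),'pin',ang(W((277,286),.054)-cn))
print('near ptr',ang(W((243,469),.054)-cn),np.linalg.norm(W((243,469),.054)-cn),'far ptr',ang(W((233,121),.054)-cf))
print('bar white near',ang(W((264,437),.088)-W((277,397),.088)),'far',ang(W((280,52),.088)-W((318,22),.088)))
print('side edges',ang(W((135,490),.046)-W((120,0),.046)) )
b=[W(p,.046) for p in [(121,480),(154,0),(404,520),(502,0)]]; print(ang(b[1]-b[0]),ang(b[3]-b[2]),b)
print('knob top centre from disc',W((281,377),.056),W((323,50),.056))
```

```text
[[ 447.8912 -243.0028]
 [ 444.5781 -342.9375]
 [ 494.9195 -294.6884]
 [ 395.075  -291.604 ]] [ 444.9972 -292.9702]
[[ 569.7277 -262.7597]
 [ 563.1481 -362.1293]
 [ 513.9353 -310.5901]] [ 563.9353 -312.4445]
axis dir near->far -9.298807317700774 120.5218099876911 zero mark -8.851248358036742 pin 0.5056853561624427
near ptr 155.19906940366147 41.210740893416514 far ptr 123.25945303793961
bar white near 159.974299140574 far 122.82235917029807
side edges 176.76901749914936
-9.060299035375978 -9.451393647665606 [array([ 402.7698, -221.3013]), array([ 584.3149, -250.2511]), array([ 380.3205, -346.2667]), array([ 579.995 , -379.5066])]
knob top centre from disc [ 445.9343 -293.1327] [ 563.1136 -312.1426]
```

arm_command(
  series=[
    [-10, 10, 0, 10, 50],
    [-20, 30, 1, 20, 50],
    [-30, 50, 2, 30, 50],
    [-44.5, 70, 2, 40, 50],
    [-44.5, 70, 2, 50, 50],
    [-44.5, 70, 2, 60, 50],
    [-44.5, 70, 2, 70, 50],
    [-44.5, 70, 2, 80, 50],
    [-44.5, 70, 2, 90, 50],
    [-44.5, 70, 2, 100, 50],
    [-44.5, 70, 2, 110, 50],
    [-44.5, 70, 2, 110, 50],
    [-44.5, 70, 2, 110, 50],
  ],
)

```text
t: 38.4
ee_pos: [0.4449, -0.2936, 0.1703]
eef_rot: [-1.365, -0.925, 0.925]
force: [0.6, -0.9, 0.1]
finger_gap: 0.0499
```

arm_command(
  series=[
    [0, 0, 0, 10, 50],
    [0, 0, 0, 20, 50],
    [0, 0, 0, 30, 50],
    [0, 0, 0, 40, 50],
    [0, 0, 0, 50, 50],
    [0, 0, 0, 60, 50],
    [0, 0, 0, 70, 50],
    [0, 0, 0, 80, 50],
    [0, 0, 0, 90, 50],
    [0, 0, 0, 92.5, 50],
    [0, 0, 0, 92.5, 50],
    [0, 0, 0, 92.5, 50],
  ],
)

```text
t: 39.9
ee_pos: [0.4448, -0.2938, 0.1703]
eef_rot: [-1.545, 0.333, -0.333]
force: [-0.0, -1.2, -0.1]
finger_gap: 0.0497
```

```bash
cat >> h.py <<'E'
def st():
    o=ctrl.get_obs(); Rm=R.from_rotvec(o['eef_rot']).as_matrix()
    print(o['t'],o['ee_pos'],'j',o['joints'],'F',o['force'],'tq',o['wrist_torque'],'gap',o['finger_gap'],'jaw',np.degrees(np.arctan2(Rm[1,2],Rm[0,2]))); return o
E
python3 - <<'E'
from h import *
o=st(); im=ctrl.snapshot('wrist'); cv2.imwrite('pics/w19.png',im[:,:,::-1]); c=cam('wrist',o)
print(shift(o,[.445,-.293,.072]))
# bar / knob dark blob centre check
uv=proj(c,[.445,-.293,.088]); print(uv)
g=im.max(2); u,v=map(int,uv); b=((g[v-70:v+70,u-70:u+70]>215)&(im.min(2)[v-70:v+70,u-70:u+70]>190)).astype(np.uint8)
n,l,s,cc=cv2.connectedComponentsWithStats(b)
for i in range(1,n):
    if s[i,4]>15: print(s[i],cc[i]+[u-70,v-70])
E
```

```text
39.9 [ 0.4448 -0.2938  0.1703] j [-0.2899  0.2549 -0.0773 -0.     -1.2387 -1.7058] F [-0.0183 -1.196  -0.0821] tq [ 0.0294 -0.0182 -0.0452] gap 0.04970651412633784 jaw 65.65492186009925
[-0.0974 98.2647  0.8263]
[322.0281 207.5771]
[  18    4  106  103 6151] [322.3437 190.1782]
[69 48  4 19 75] [322.52 193.88]
[ 62 121  54  19 716] [344.993  268.6383]
[  0 134   5   6  24] [254.25 273.75]
```

The bar's white mark stands vertical in the wrist image at col 322.5 against 322.0 predicted, so the jaws are aligned. Lowering to grip the near knob.

arm_command(
  series=[
    [0, 40, 0.8, 0, 50],
    [0, 75, 0.8, 0, 50],
    [0, 92, 0.8, 0, 50],
    [0, 98, 0.8, 0, 50],
    [0, 98, 0.8, 0, 50],
    [0, 98, 0.8, 0, 5],
    [0, 98, 0.8, 0, 5],
    [0, 98, 0.8, 0, 5],
    [0, 98, 0.8, 0, 5],
    [0, 98, 0.8, 0, 5],
    [0, 98, 0.8, 0, 5],
    [0, 98, 0.8, 0, 5],
  ],
  squeeze=40,
)

```text
t: 41.45
ee_pos: [0.4455, -0.2933, 0.0732]
eef_rot: [-1.545, 0.334, -0.336]
force: [-1.4, 1.5, 5.6]
finger_gap: 0.0118
```

arm_command(
  series=[
    [0, 0, 0, -8, 5],
    [0, 0, 0, -17, 5],
    [0, 0, 0, -26, 5],
    [0, 0, 0, -35, 5],
    [0, 0, 0, -44, 5],
    [0, 0, 0, -53, 5],
    [0, 0, 0, -62, 5],
    [0, 0, 0, -71, 5],
    [0, 0, 0, -80, 5],
    [0, 0, 0, -89, 5],
    [0, 0, 0, -98, 5],
    [0, 0, 0, -107, 5],
    [0, 0, 0, -116, 5],
    [0, 0, 0, -120, 5],
    [0, 0, 0, -120, 5],
  ],
)

```text
t: 43.32
ee_pos: [0.4452, -0.2928, 0.0732]
eef_rot: [-1.162, -1.281, 1.28]
force: [-2.3, 3.5, 7.2]
finger_gap: 0.0122
```

```bash
python3 -c "
from h import *
st()"
```

```text
43.325 [ 0.4452 -0.2928  0.0732] j [-0.2881  0.3364 -0.231  -0.0004 -1.0028  0.3859] F [-2.279   3.4626  7.2332] tq [ 1.3427  0.6888 -0.0147] gap 0.012234238823936195 jaw -174.40497813571838
```

arm_command(
  series=[
    [0, 0, 0, -8, 5],
    [0, 0, 0, -17, 5],
    [0, 0, 0, -26, 5],
    [0, 0, 0, -35, 5],
    [0, 0, 0, -44, 5],
    [0, 0, 0, -53, 5],
    [0, 0, 0, -61, 5],
    [0, 0, 0, -67, 5],
    [0, 0, 0, -71, 5],
    [0, 0, 0, -73, 5],
    [0, 0, 0, -75, 5],
    [0, 0, 0, -76, 5],
    [0, 0, 0, -77, 5],
    [0, 0, 0, -77, 5],
    [0, 0, 0, -77, 5],
  ],
)

```text
t: 45.2
ee_pos: [0.4448, -0.2931, 0.0731]
eef_rot: [-0.142, -2.153, 2.153]
force: [-2.6, 2.5, 7.5]
finger_gap: 0.0124
```

```bash
python3 -c "
from h import *
st()"
```

```text
45.2 [ 0.4448 -0.2931  0.0731] j [-0.2887  0.3364 -0.2312 -0.0001 -1.0031  1.728 ] F [-2.6047  2.5293  7.4841] tq [ 0.8435  0.9704 -0.647 ] gap 0.012354585430801092 jaw -97.53674077893147
```

The wrist torque about z went to −0.65 N m at jaw −97.5°, so the knob is on its hard stop. I'll let go in place and rise.

arm_command(
  series=[
    [0, 0, 0, 0, 50],
    [0, 0, 0, 0, 50],
    [0, 0, 0, 0, 50],
    [0, 0, 0, 0, 50],
    [0, -40, 0, 0, 50],
    [0, -98, 0, 0, 50],
    [0, -98, 0, 0, 50],
    [0, -98, 0, 0, 50],
  ],
)

```text
t: 46.2
ee_pos: [0.4449, -0.2928, 0.1699]
eef_rot: [-0.141, -2.155, 2.153]
force: [-0.6, 0.6, 0.6]
finger_gap: 0.0498
```

```bash
cat >> h.py <<'E'
def knob(P,zero=-9.2):
    """angle of the white bar mark (z .088) in a wrist view"""
    o=st(); im=ctrl.snapshot('wrist'); cv2.imwrite(f"pics/k{o['t']:.1f}.png",im[:,:,::-1]); c=cam('wrist',o)
    u,v=map(int,proj(c,P)); H=60; u0,v0=max(0,u-H),max(0,v-H)
    b=(im.min(2)[v0:v+H,u0:u+H]>190).astype(np.uint8); n,l,s,cc=cv2.connectedComponentsWithStats(b)
    for i in range(1,n):
        if 40<s[i,4]<160:
            q=np.argwhere(l==i)[:,::-1]+[u0,v0]; w=np.array([at_z(c,p,.088)[:2]*1e3 for p in q],np.float32)
            vx,vy,x,y=cv2.fitLine(w,2,0,.01,.01).ravel(); r=np.array([x,y])-np.array(P[:2])*1e3
            if np.dot(r,[vx,vy])<0: vx,vy=-vx,-vy
            print('mark uv',cc[i]+[u0,v0],'area',s[i,4],'from axis',r,'bar ang',np.degrees(np.arctan2(vy,vx)))
E
python3 -c "
from h import *
knob([.445,-.293,.088])
o=ctrl.get_obs(); print(shift(o,[.5635,-.312,.17]))"
```

```text
46.2 [ 0.4449 -0.2928  0.1699] j [-0.2884  0.2546 -0.0785 -0.0006 -1.2379  1.7289] F [-0.6256  0.6089  0.6176] tq [0.0124 0.0851 0.0207] gap 0.049767370922623386 jaw -97.47564719065001
mark uv [322.3521 193.1268] area 71 from axis [12.0992 -1.616 ] bar ang -9.365957
[-120.4887   -1.0079    3.6254]
```

The near bar now lies at −9.4° and zero is at −9.2°, so it is done. Next, the far knob.

arm_command(
  series=[
    [-30, -10, 1, 8, 50],
    [-60, -10, 2, 16, 50],
    [-90, 0, 3, 24, 50],
    [-120.5, 0, 3.6, 34, 50],
    [-120.5, 0, 3.6, 44, 50],
    [-120.5, 0, 3.6, 54, 50],
    [-120.5, 0, 3.6, 64, 50],
    [-120.5, 0, 3.6, 74, 50],
    [-120.5, 0, 3.6, 84, 50],
    [-120.5, 0, 3.6, 94, 50],
    [-120.5, 0, 3.6, 104, 50],
    [-120.5, 0, 3.6, 114, 50],
    [-120.5, 0, 3.6, 120, 50],
    [-120.5, 0, 3.6, 120, 50],
  ],
)

```text
t: 48.0
ee_pos: [0.5635, -0.3121, 0.1685]
eef_rot: [-1.447, -0.714, 0.718]
force: [-0.2, 0.1, -0.9]
finger_gap: 0.05
```

arm_command(
  series=[
    [0, 0, 0, 10, 50],
    [0, 0, 0, 20, 50],
    [0, 0, 0, 30, 50],
    [0, 0, 0, 40, 50],
    [0, 0, 0, 50, 50],
    [0, 0, 0, 60, 50],
    [0, 0, 0, 70, 50],
    [0, 0, 0, 80, 50],
    [0, 0, 0, 90, 50],
    [0, 0, 0, 100, 50],
    [0, 0, 0, 109.4, 50],
    [0, 0, 0, 109.4, 50],
    [0, 0, 0, 109.4, 50],
  ],
)

```text
t: 49.62
ee_pos: [0.5639, -0.3123, 0.1698]
eef_rot: [-1.43, 0.771, -0.77]
force: [0.6, -0.4, 1.3]
finger_gap: 0.05
```

```bash
python3 -c "
from h import *
knob([.5635,-.312,.088])
o=ctrl.get_obs(); print(shift(o,[.5635,-.312,.073]))"
```

```text
49.625 [ 0.5639 -0.3123  0.1698] j [-0.2639  0.4703  0.2399 -0.0001 -1.3414 -2.2952] F [ 0.6248 -0.3789  1.2863] tq [-0.0259 -0.0297 -0.0022] gap 0.050042008295643446 jaw 33.37299246743015
mark uv [321.5 194. ] area 76 from axis [-5.9315  9.829 ] bar ang 123.35154
[-0.4698 96.9178 -0.1809]
```

arm_command(
  series=[
    [0, 40, 0, 0, 50],
    [0, 75, 0, 0, 50],
    [0, 92, 0, 0, 50],
    [0, 97, 0, 0, 50],
    [0, 97, 0, 0, 50],
    [0, 97, 0, 0, 5],
    [0, 97, 0, 0, 5],
    [0, 97, 0, 0, 5],
    [0, 97, 0, 0, 5],
    [0, 97, 0, 0, 5],
    [0, 97, 0, 0, 5],
    [0, 97, 0, 0, 5],
  ],
  squeeze=40,
)

```text
t: 51.18
ee_pos: [0.5641, -0.3129, 0.0745]
eef_rot: [-1.43, 0.773, -0.774]
force: [-2.9, -0.8, 5.9]
finger_gap: 0.0125
```

arm_command(
  series=[
    [0, 0, 0, -8, 5],
    [0, 0, 0, -17, 5],
    [0, 0, 0, -26, 5],
    [0, 0, 0, -35, 5],
    [0, 0, 0, -44, 5],
    [0, 0, 0, -53, 5],
    [0, 0, 0, -62, 5],
    [0, 0, 0, -71, 5],
    [0, 0, 0, -80, 5],
    [0, 0, 0, -89, 5],
    [0, 0, 0, -98, 5],
    [0, 0, 0, -107, 5],
    [0, 0, 0, -116, 5],
    [0, 0, 0, -125, 5],
    [0, 0, 0, -134, 5],
    [0, 0, 0, -140, 5],
    [0, 0, 0, -140, 5],
    [0, 0, 0, -140, 5],
  ],
)

```text
t: 53.42
ee_pos: [0.5637, -0.3116, 0.0744]
eef_rot: [-1.263, -1.121, 1.12]
force: [-3.8, 3.3, 8.9]
finger_gap: 0.0121
```

```bash
python3 -c "
from h import *
st()"
```

```text
53.425 [ 0.5637 -0.3116  0.0744] j [-0.2633  0.5305  0.0877 -0.0007 -1.1285  0.1442] F [-3.7989  3.3042  8.8984] tq [1.4947 1.4664 0.0449] gap 0.012057917428529116 jaw 173.15984071056252
```

arm_command(
  series=[
    [0, 0, 0, -9, 5],
    [0, 0, 0, -18, 5],
    [0, 0, 0, -27, 5],
    [0, 0, 0, -36, 5],
    [0, 0, 0, -45, 5],
    [0, 0, 0, -54, 5],
    [0, 0, 0, -63, 5],
    [0, 0, 0, -71, 5],
    [0, 0, 0, -78, 5],
    [0, 0, 0, -83, 5],
    [0, 0, 0, -86, 5],
    [0, 0, 0, -88, 5],
    [0, 0, 0, -89, 5],
    [0, 0, 0, -89.5, 5],
    [0, 0, 0, -89.5, 5],
  ],
)

```text
t: 55.3
ee_pos: [0.563, -0.3123, 0.0744]
eef_rot: [-0.139, -2.154, 2.153]
force: [-5.7, 2.5, 10.7]
finger_gap: 0.0122
```

```bash
python3 -c "
from h import *
st()"
```

```text
55.3 [ 0.563  -0.3123  0.0744] j [-0.2642  0.5304  0.0873  0.     -1.129   1.7051] F [-5.7062  2.5181 10.6512] tq [ 0.7001  1.9775 -0.7147] gap 0.01215983825248082 jaw -97.44305798749535
```

The torque is −0.71 N m, so this knob is also on its stop. I'll let go, rise and check it.

arm_command(
  series=[
    [0, 0, 0, 0, 50],
    [0, 0, 0, 0, 50],
    [0, 0, 0, 0, 50],
    [0, 0, 0, 0, 50],
    [0, -40, 0, 0, 50],
    [0, -98, 0, 0, 50],
    [30, -130, 0, 0, 50],
    [120, -160, 0, 0, 50],
    [150, -170, 0, 0, 50],
    [150, -170, 0, 0, 50],
    [150, -170, 0, 0, 50],
  ],
)

```text
t: 56.68
ee_pos: [0.4154, -0.2931, 0.2435]
eef_rot: [-0.14, -2.155, 2.155]
force: [0.2, 0.3, 0.1]
finger_gap: 0.05
```

Run:
```python
from h import *
knob([.5635,-.312,.088]); knob([.445,-.293,.088])
t=ctrl.snapshot('top')[:,:,::-1]; s=ctrl.snapshot('scene')[:,:,::-1]; w=cv2.imread(f"pics/k{ctrl.get_obs()['t']-.1:.1f}.png") 
import glob,os; w=cv2.imread(max(glob.glob('pics/k*.png'),key=os.path.getmtime))
A=cv2.resize(np.ascontiguousarray(t[165:290,195:355]),(400,312),interpolation=cv2.INTER_CUBIC); B=cv2.resize(np.ascontiguousarray(s[110:235,250:410]),(400,312),interpolation=cv2.INTER_CUBIC)
C=cv2.resize(w[0:250,180:460],(330,288)); row2=np.zeros((288,800,3),np.uint8); row2[:,:330]=C; row2[:,340:800]=cv2.resize(t,(460,288))
cv2.imwrite('pics/final.png',np.vstack([np.hstack([A,B]),row2]))
```

```text
56.675 [ 0.4154 -0.2931  0.2435] j [-0.306   0.1715  0.0046 -0.0003 -1.4029  1.7482] F [0.1558 0.2611 0.1279] tq [ 0.0282 -0.0946 -0.018 ] gap 0.050008228549790215 jaw -97.37324151107619
mark uv [322.    9.5] area 60 from axis [12.5212 -1.8353] bar ang -7.361318
56.725 [ 0.4158 -0.293   0.2428] j [-0.3057  0.1732  0.0049 -0.0004 -1.4029  1.7481] F [-0.6865  0.9137 -0.1685] tq [-0.0478 -0.0844 -0.0174] gap 0.04974746098724928 jaw -97.36066203677707
mark uv [318.0909 147.0455] area 44 from axis [11.1438 -1.2057] bar ang -9.399063[ WARN:0@1.075] global loadsave.cpp:275 findDecoder imread_('pics/k56.8.png'): can't open/read file: check file path/integrity
```

View pics/final.png

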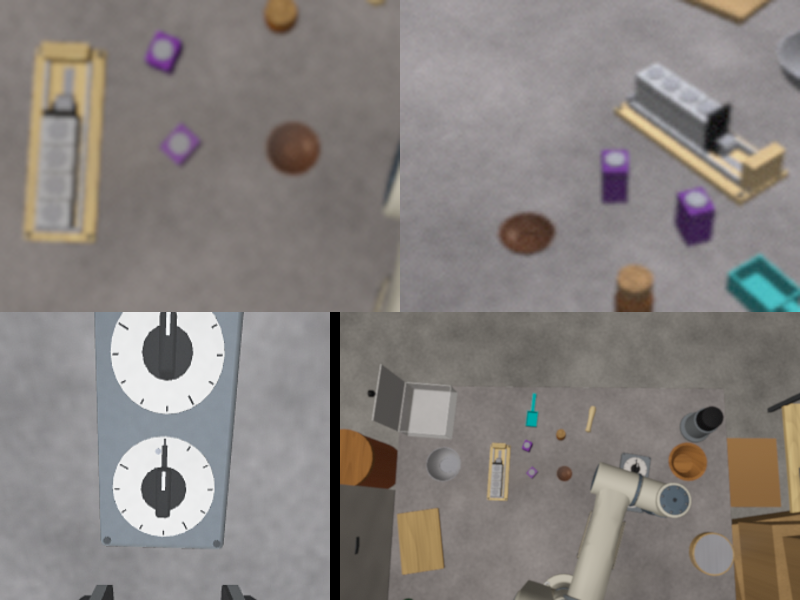

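All four tins stand in a row in the tray, and the near pointer is on its zero mark by the pin. The far mark sits at the picture's edge (−7.4°), so I'll check it once more from above.

arm_command(
  series=[
    [-60, 10, 0, 0, 50],
    [-120, 30, 0, 0, 50],
    [-120, 30, 0, 0, 50],
    [-120, 30, 0, 0, 50],
    [-120, 30, 0, 0, 50],
  ],
)

```text
t: 57.5
ee_pos: [0.5341, -0.3087, 0.2145]
eef_rot: [-0.141, -2.155, 2.157]
force: [-0.1, -0.9, -0.0]
finger_gap: 0.0499
```

Run:
```python
from h import *
knob([.5635,-.312,.088]); knob([.445,-.293,.088])
```

```text
57.5 [ 0.5341 -0.3087  0.2145] j [-0.2709  0.3959  0.2378  0.0004 -1.4108  1.713 ] F [-0.0852 -0.8859 -0.0238] tq [ 0.0121  0.0065 -0.0168] gap 0.04985383459769375 jaw -97.37088972173765
mark uv [321.6364 149.4182] area 55 from axis [11.8352 -1.7981] bar ang -11.69914
mark uv [317.717  220.4151] area 53 from axis [-56.6921  10.9815] bar ang 82.81819
57.55 [ 0.534  -0.3087  0.2148] j [-0.271   0.3953  0.2377  0.0003 -1.4108  1.7129] F [-1.2845 -0.3804 -0.1962] tq [-0.0122 -0.0056 -0.0231] gap 0.05022961567676387 jaw -97.37936528548316
mark uv [317.9756 266.3415] area 41 from axis [10.9757 -1.4669] bar ang -8.1626
```

The small white mark gives ±2° noise, so I'll measure the pointers themselves from the saved image (dark pixels, 27–40 mm from the axis).

Run:
```python
from h import *
o=ctrl.get_obs(); im=ctrl.snapshot('wrist'); c=cam('wrist',o)
for P in ([.5635,-.312],[.445,-.293]):
    u,v=map(int,proj(c,[*P,.054])); A=[];Rr=[]
    for y in range(max(0,v-80),min(400,v+80)):
        for x in range(u-80,u+80):
            if im[y,x].max()<110:
                w=at_z(c,(x,y),.054)[:2]-P; r=np.hypot(*w); a=np.degrees(np.arctan2(w[1],w[0]))
                if .027<r<.040: A.append(a)
    A=np.array(A); B=A[abs(A)<40]; print(len(A),len(B),'pointer',np.median(B),B.mean())
```

```text
86 63 pointer -8.489540771137635 -8.56823433154155
165 46 pointer -8.666544666862563 -8.064855345256557
```

```bash
python3 -c "
from station import ctrl
print(ctrl.close_job())"
```

```text
the job is handed in; nothing more can be done
None
```

All four silver tins are in the tray in one row against the fence, and after that I turned both counter knobs anticlockwise to their zero stops. I handed the job in at about 58 s.

**Tins:** After the last tin, the wrist view showed all four lids within about 1 px of where I predicted. The final pictures showed the row upright with the pusher closed behind it. The purple look-alikes and the other things were not touched.

**Tin C and tin D:** Each was turned about 8–9° from my first reading, either knocked or misread at first. I measured both again before gripping them.

**Knobs:** At the end of each turn the wrist torque rose to about 0.65–0.7 N m against the stop. Both pointers then measured about −8.5°, with the zero mark at about −9° and both agreeing with each other.

**Checks that disagreed:**
- The small white bar mark on the far knob read −7.4° and then −11.7° in two views. I put that down to noise at the picture's edge and relied on the pointers.
- The fixed cameras and the wrist camera differed by up to 5 mm on the tray's position. I used the wrist camera, and the tins fitted without touching.

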